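# Zero the run-out gauge with the wheel's valve at the top

### The arm

A 7-joint arm with a two-finger parallel gripper is mounted at the origin on the work surface. World frame = base frame: x ahead of the robot, y to its left, z up, the work surface at z = 0. Lengths are in m, angles in rad, forces in N, time in s.
With the tool pointing down it reaches from about 0.4 to 0.9 m from the base axis. Payload 5.5 kg.
Tool frame: the origin (TCP) lies midway between the tips of the shut fingers; the grasp point (between the pads) lies 19 mm behind it (env.grip_depth is the distance from the TCP to the grasp point, in m); x points along the fingers, y is the direction in which the jaws open and shut, and the axes are right-handed (so a half turn about x gives the same grasp; the last joint's range is limited). The gripper opens to 92 mm and grips with 3 to 60 N. Pads are 19 mm wide; open, the fingers measure 130 mm over their backs; the gripper's body (75 mm by 190 mm) begins 47 mm behind the grasp point.
Start: joints at [1.384, 0.501, -0.427, 1.55, 0.221, 1.138, -0.21], TCP at [0.283, -0.585, 0.227] pointing down, gripper open.
Joint ranges: [-2.88, 2.88], [-0.31, 2.03], [-1.54, 1.56], [0.2, 2.42], [-1.41, 4.55], [0.19, 2.02], [-2.57, 2.57]. Speed limits (rad/s): [2.57, 2.57, 3.14, 3.14, 3.14, 3.14, 3.14].

### API

Orientations are given as a unit quaternion [w, x, y, z].
In Python, from station import env gives the robot as it stands. The module is installed in compiled form; this text tells all that it offers.
- The arm moves only by the tool play_rows, never from a script. Its argument "increments" is one flat list of numbers, 6 for each row, row after row: the shift along the world's x, y, z in m, then the turn, a rotation vector about the world's x, y, z in rad. In form: [tx, ty, tz, ax, ay, az, tx, ty, tz, ax, ay, az, ...]. A call has 1 to 20 rows; each row shifts and turns the pose as measured when the row begins; what a row does not reach is not made up. A row lasts 1/8 s, in which the tool goes at most 62.5 mm and 10.7 degrees, less where a joint would pass 70% of its speed; a pose out of reach is approached as far as the arm can. A call is refused whole if a number of a shift passes 0.0625 or a number of a turn 0.188, either way. A call with a gripper value outside its range is refused whole. "hand" is the opening in per cent of the stroke, from 0 (shut) to 100 (fully open), set as the call begins (left out, the last holds). The fingers move at their own pace and stop on an object; "grip_force" is the grip in N (left out, the last holds). Time passes only in rows, so rows that do not move let the fingers close. It gives the time, the measured TCP pose, the force and the opening at its end, in the units of the state.
- env.state(): the state, without advancing time (a new reading comes with each control period).
- env.read_camera(name): name is "side" or "top"; returns a dict with "frame" (400x640x3 uint8, blue, green, red), "K" (3x3 intrinsics, pixels), "eye" and "orientation" of the camera in the world. Camera axes: x right, y down, z forward; pixel columns grow to the right and rows downward; lengths in m; the calibration is good to about 2 mm. A picture is of the moment at which its call begins. There is no depth.
- env.close_job(): hands the job in, once; it reports no verdict.
The state is a dict: "clock": time; "joints": joint angles; "qd": joint speeds; "joint_efforts": joint torques, N m; "position": TCP position; "orientation": TCP orientation; "ft_force": force on the tool from outside, world axes, zero at the start; "wrist_torque": the same for the moment, N m; "grip_width": finger opening in m.
Only numpy, scipy, OpenCV 4.12 (cv2) and the standard library are available. Lean on these libraries where they do the work, as an engineer would, in place of code of your own. Each camera call takes 0.05 s, during which the arm holds its last target.

### The job

Get the trolley wheel ready for a run-out check: slide the gauge arm up its column to the top by its handle, well clear of the tyre, then turn the wheel on its axle until the valve stem stands straight up at the top. Then slide the gauge arm down until the probe's sprung plunger rests on the tyre and is pressed about half way in, never all the way, and press the big zero key on the readout. Do not turn the wheel while the probe is touching it, and leave the spare wheel, the spanner and the spray bottle where they are.

Things in the scene. Friction and masses are not known exactly. Their poses are not given: they have to be found in the camera images.
- stand: Grey wheel stand, fixed. Origin at table height, straight below the wheel's centre; x away from the robot, y along the axle, z up. Base plate 170 (x) by 255 mm (y -180 to 75), 14 thick. A bracket on the wheel's -y side (x +-24, y -59 to -45, 129 mm high) carries the stub axle. Round column, 24 mm thick, 388 tall, at x 0, y -140. Nothing stands on the wheel's +y side, before or behind it.
- axle (a point): Centre of the wheel, on the axle, 105 mm above the table; axes as stand.
- valve (a point): Outer end of the wheel's one valve stem: a black and brass stem with a black cap, 12 mm thick, 38 mm from the axle, standing out sideways (stand's +y) 32 mm from the tyre's side; this point is 50 mm from the wheel's mid-plane. Its z axis turns with the wheel and points from the axle to the valve: straight up when the valve is at the top.
- wheel (a joint): Turn of the wheel, rad, no end stops: 0 (or 2 pi) has the valve at the top, pi/2 on the far side (stand's +x), pi at the bottom, 3 pi/2 on the robot's side. Black rubber tyre, 160 mm diameter, 36 mm wide, flat sides (top 185 mm above the table; it can be pinched across); aluminium rim 92 mm diameter, set back in the tyre; hub 48 mm wide. Light drag, 0.04 N m: it stays where it is left.
- gauge_arm (a joint): Height of the gauge arm on the column, m: 0 lowest, 0.090 at the top. A level aluminium beam, 26 mm (x) by 28 high, from a dark block (46 x 48 x 50) on the column to above the wheel, with the upright probe in its end over the tyre's top (stand's x 0, y 0). Stays where it is left; takes 5 N down, 13 N up. Below 0.020 the plunger is pressed in by (0.020 - value).
- lift_handle (a point): Gauge arm's lift handle: a level black round bar, 16 mm thick, that points from the beam's end to the robot's side (stand's -x), from x -13 to x -60 mm at y 0. This point is on its centre line at x -40, 214 mm above the table plus the value of gauge_arm. Axes as stand. Even with the arm fully up, handle and beam stand over the tyre and bar the way to it from straight above.
- probe_tip (a point): Lowest point of the plunger, a 9 mm ball on a thin rod below the probe; free, it stands 49 mm below the handle's centre line. The probe is a steel pencil 16 mm thick, from 24 mm below that line to 42 mm above it.
- plunger (a joint): How far the sprung plunger is pressed into the probe, m: 0 free, 0.016 all the way in. Its spring is weak (0.8 to 1.5 N).
- readout: Grey readout box of the gauge, fixed to the table, 120 mm (x) by 150 mm (y). Origin: centre of its underside. Its front deck (x below 10 mm) is 45 mm high and carries the zero key; the display behind it is 90 mm high.
- zero_key_top (a point): Centre of the top of the zero key, a round white push key of 36 mm diameter in a black collar of 52 mm; at rest 67 mm above the table.
- zero_key (a joint): Travel of the zero key, m: 0 at rest, 0.006 fully pressed (5 N); springs back.
- spare_wheel: Spare wheel of the same kind, lying flat and loose, 160 mm in diameter, 55 mm high at the hub, its valve stem standing up to 74 mm. Origin: centre of its underside. A bystander.
- spanner: Steel spanner, 190 mm long, lying loose on the far right. A bystander.
- leak_spray: White plastic bottle with a grey cap, 56 mm in diameter, 150 mm tall, standing loose. A bystander.
Things that resemble listed ones, but are neither listed nor needed, are in the scene too. What is shaped like the readout but orange is not meant.

How it is judged:
By the outcome, as a careful person would: the job done as asked, in the order asked, and still so for the second after the job is handed in, with the robot touching nothing.
It also fails if it takes over 72 s, if anything falls off the work surface, if the arm or the gripper's body presses on something with over 40 N, if the wrist force passes 120 N, or if a joint passes its speed limit or range.

## Working session

There is one attempt and no reset: what is moved stays moved. The work goes in short steps, Python scripts to look and compute and a tool call to move; the robot and the scene stay as the last step left them, time stands still between calls to the robot, and variables do not carry over. Pictures are saved under pics/ and viewed, and the job is handed in when it is done.

Besides the shell and the picture viewer there is one more tool, called after ">>>" as name(argument=value, ...), one argument or row to a line, values as JSON. play_rows: Moves the arm, as the interface text tells. Its arguments: {"type":"object","properties":{"increments":{"type":"array"},"hand":{"type":"number"},"grip_force":{"type":"number"}},"required":["increments"]}

```bash
mkdir -p pics; cat > h.py <<'E'
import numpy as np, cv2
from scipy.spatial.transform import Rotation as R
from station import env
def cam(n, out=None):
    c=env.read_camera(n)
    if out: cv2.imwrite('pics/'+out+'.png', c['frame'])
    return c
def Rm(c):
    o=np.array(c['orientation'],float)
    if o.shape==(3,3): return o
    return R.from_quat(o,scalar_first=True).as_matrix()
def proj(c,p):
    q=Rm(c).T@(np.asarray(p,float)-np.array(c['eye'])); u=np.array(c['K'])@q
    return u[:2]/u[2]
def ray(c,uv):
    d=Rm(c)@np.linalg.inv(np.array(c['K']))@np.array([uv[0],uv[1],1.]); return np.array(c['eye']),d/np.linalg.norm(d)
def atz(c,uv,z):
    e,d=ray(c,uv); return e+d*(z-e[2])/d[2]
def tri(c1,u1,c2,u2):
    e1,d1=ray(c1,u1);e2,d2=ray(c2,u2)
    A=np.stack([d1,-d2],1); s=np.linalg.lstsq(A,e2-e1,rcond=None)[0]
    a=e1+d1*s[0];b=e2+d2*s[1]
    return (a+b)/2,np.linalg.norm(a-b)
E
python3 - <<'E'
from h import *
for n in('side','top'):
    c=cam(n,n+'0'); print(n,c['eye'],c['orientation'],c['K'])
    print(Rm(c).round(3))
s=env.state(); print({k:np.round(v,3) for k,v in s.items()})
E
```

```text
side [0.10894948 0.64287479 0.937375  ] [ 0.10359739 -0.21945168  0.88761599 -0.39146698] [[432.38133814   0.         318.01207004]
 [  0.         432.38133814 201.07730319]
 [  0.           0.           1.        ]]
[[-0.882 -0.308  0.356]
 [-0.471  0.597 -0.649]
 [-0.012 -0.74  -0.672]]
top [ 0.43429816 -0.09145751  1.57490235] [-0.02072463  0.71408264 -0.69936654  0.02330061] [[475.07007335   0.         321.99592814]
 [  0.         475.07007335 203.63085062]
 [  0.           0.           1.        ]]
[[ 0.021 -0.998  0.062]
 [-1.    -0.021 -0.003]
 [ 0.004 -0.062 -0.998]]
{'clock': np.float64(0.1), 'joints': array([ 1.384,  0.502, -0.427,  1.551,  0.221,  1.138, -0.21 ]), 'qd': array([ 0.   , -0.003, -0.001, -0.002,  0.001, -0.002,  0.001]), 'joint_efforts': array([-1.1000e-02, -5.6788e+01, -5.8390e+00, -2.7992e+01, -6.9000e-02,
        2.4000e-02,  0.0000e+00]), 'position': array([ 0.282, -0.585,  0.226]), 'orientation': array([-0.157, -0.689, -0.158,  0.689]), 'ft_force': array([-0.542,  0.246, -1.396]), 'wrist_torque': array([-0.043,  0.025, -0.012]), 'grip_width': np.float64(0.092)}
```

View pics/side0.png

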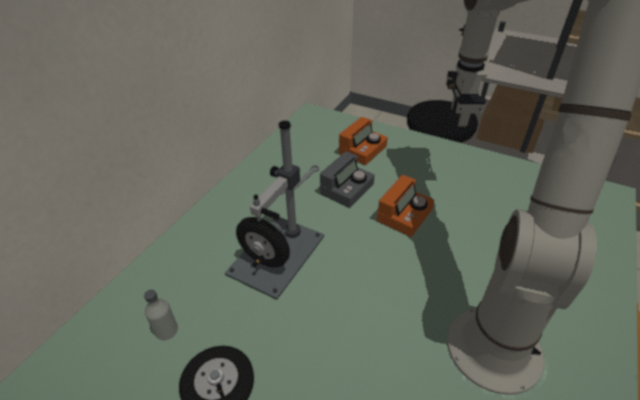

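View pics/top0.png

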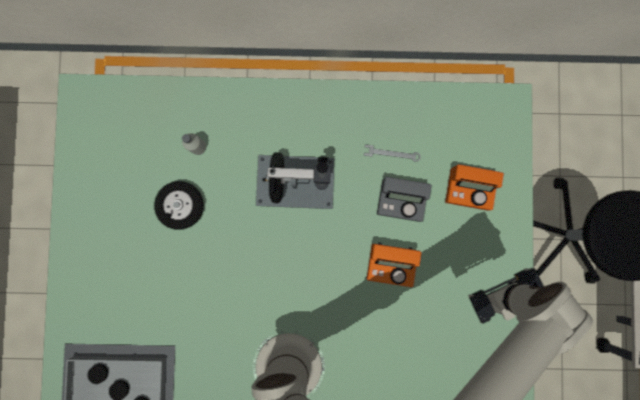

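```bash
python3 - <<'E'
import cv2,numpy as np
a=cv2.imread('pics/side0.png')[110:310,210:410]; b=cv2.imread('pics/top0.png')[135:285,240:440]
cv2.imwrite('pics/zs0.png',cv2.resize(a,(600,600),interpolation=cv2.INTER_CUBIC))
cv2.imwrite('pics/zt0.png',cv2.resize(b,(800,600),interpolation=cv2.INTER_CUBIC))
E
```

```text
(no output)
```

View pics/zs0.png

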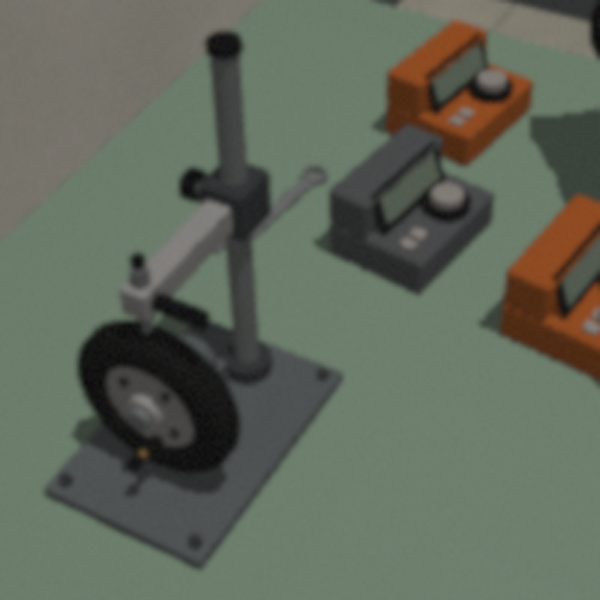

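View pics/zt0.png

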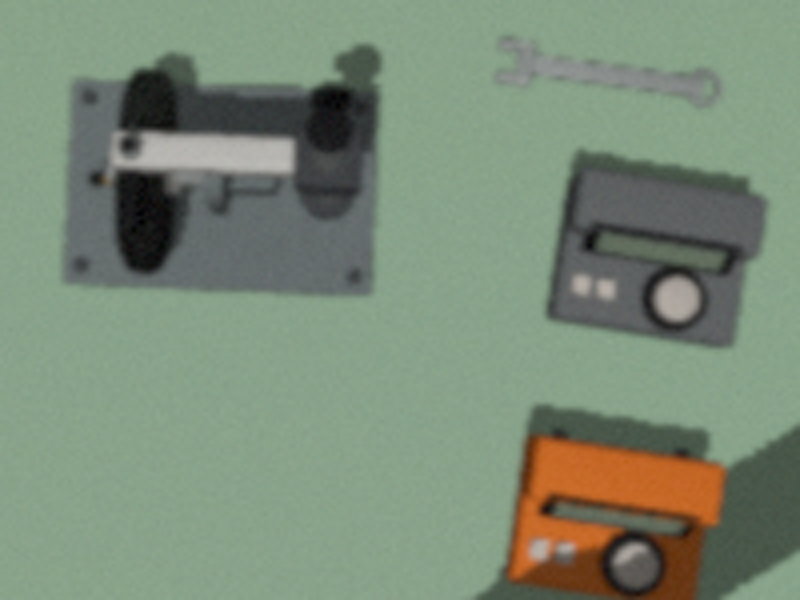

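```bash
cat >> h.py <<'E'
def fitplate(c,corners,z,model):
    P=np.array([atz(c,u,z)[:2] for u in corners]); M=np.array(model,float)
    Pc,Mc=P-P.mean(0),M-M.mean(0)
    th=np.arctan2((Mc[:,0]*Pc[:,1]-Mc[:,1]*Pc[:,0]).sum(),(Mc*Pc).sum())
    Q=np.array([[np.cos(th),-np.sin(th)],[np.sin(th),np.cos(th)]])
    t=P.mean(0)-Q@M.mean(0)
    return t,th,np.linalg.norm(P-(M@Q.T+t),axis=1)
E
python3 - <<'E'
from h import *
c=cam('top');s=cam('side')
z=lambda u:(240+u[0]/4-.375,135+u[1]/4-.375)
zs=lambda u:(210+u[0]/3-.33,110+u[1]/3-.33)
mod=[(.085,.075),(.085,-.180),(-.085,-.180),(-.085,.075)]
print(fitplate(c,[z(u) for u in[(72,79),(378,90),(372,295),(64,284)]],.014,mod))
print(fitplate(s,[zs(u) for u in[(343,375),(203,567),(47,492)]],.014,[(-.085,-.180),(-.085,.075),(.085,.075)]))
print('key top',atz(c,z((675,298)),.067),atz(s,zs((448,198)),.067),tri(c,z((675,298)),s,zs((448,198))))
print('handle end',tri(c,z((215,210)),s,zs((205,318))))
print('valve',tri(c,z((97,178)),s,zs((136,460))))
print('column top',tri(c,z((330,100)),s,zs((223,44))), 'probe top',tri(c,z((130,145)),s,zs((138,260))))
E
```

```text
(array([0.60438366, 0.04694643]), np.float64(-0.013261286220241917), array([0.00050748, 0.00105964, 0.00053501, 0.00109068]))
(array([0.59889676, 0.04885686]), np.float64(-0.009858456705467077), array([0.00214317, 0.00100382, 0.00272279]))
key top [ 0.51662395 -0.37100765  0.067     ] [ 0.51009734 -0.36504592  0.067     ] (array([ 0.5153267 , -0.37315226,  0.05934111]), np.float64(0.0037235419832654165))
handle end (array([ 0.57474662, -0.00654061,  0.16878876]), np.float64(0.012337231348529818))
valve (array([0.60150844, 0.08999983, 0.07024228]), np.float64(0.0020737278137619))
column top (array([ 0.61316659, -0.0970794 ,  0.3796476 ]), np.float64(0.01682286478068385)) probe top (array([0.603973  , 0.04471547, 0.26378787]), np.float64(0.0007033546716704033))
```

```bash
cat >> h.py <<'E'
O=np.array([.602,.0478]);TH=-0.0122
def st(p):
    c,s=np.cos(TH),np.sin(TH); return np.array([O[0]+c*p[0]-s*p[1],O[1]+s*p[0]+c*p[1],p[2]])
E
python3 - <<'E'
from h import *
for n in('side','top'):
    c=cam(n); f=cv2.resize(c['frame'],None,fx=4,fy=4,interpolation=cv2.INTER_CUBIC)
    def dot(p,col):
        u=proj(c,st(p))*4+1.5; cv2.circle(f,tuple(int(round(x)) for x in u),3,col,-1)
    for a in np.linspace(0,6.28,30):
        dot((.08*np.sin(a),.018,.105+.08*np.cos(a)),(255,0,255))
    for x in(-.085,.085):
        for y in(-.18,.075): dot((x,y,.014),(0,0,255))
    for v,col in((0,(255,0,0)),(.02,(0,255,255)),(.04,(0,255,0))):
        dot((-.060,0,.214+v),col);dot((0,0,.256+v),col);dot((-.013,0,.214+v),col)
    dot((0,.050,.067),(0,128,255))
    dot((0,-.14,.388),(0,0,255))
    x,y=(800,400) if n=='side' else (960,540)
    cv2.imwrite('pics/ov_%s.png'%n,f[y:y+600,x:x+700])
E
```

```text
(no output)
```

View pics/ov_side.png

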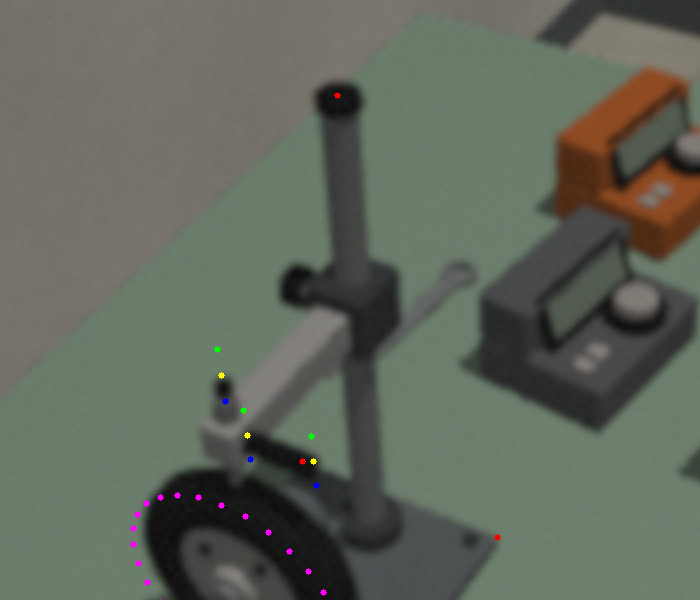

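View pics/ov_top.png

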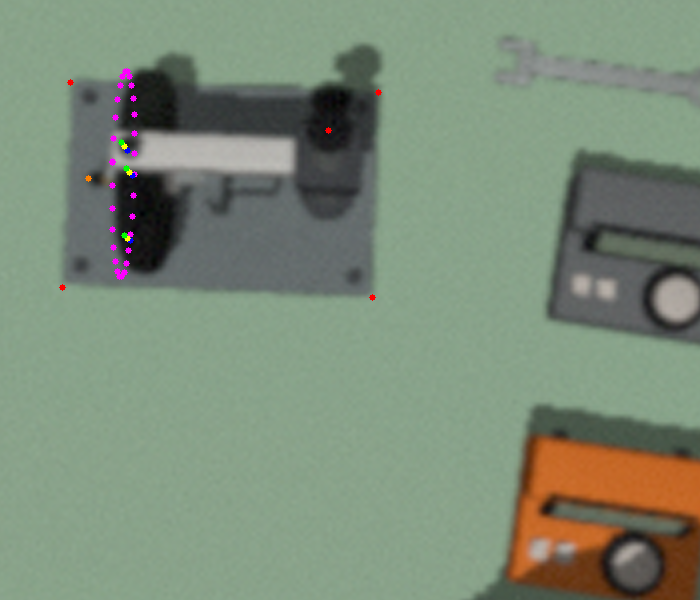

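```bash
cat >> h.py <<'E'
def axes():
    s=env.state(); return np.array(s['position']),R.from_quat(s['orientation'],scalar_first=True)
def turn(xdir,ydir):
    """rotvec (world) from the current orientation to tool x=xdir, y~ydir (either sign)"""
    p,r=axes(); best=None
    x=np.array(xdir,float);x/=np.linalg.norm(x)
    for sg in(1,-1):
        y=sg*np.array(ydir,float); y-=x*(x@y); y/=np.linalg.norm(y)
        M=np.stack([x,y,np.cross(x,y)],1); v=(R.from_matrix(M)*r.inv()).as_rotvec()
        if best is None or np.linalg.norm(v)<np.linalg.norm(best): best=v
    return best
E
python3 - <<'E'
from h import *
p,r=axes(); print(p.round(4)); print(r.as_matrix().round(3))
print('turn',turn((0,0,-1),(-np.sin(TH),np.cos(TH),0)).round(3))
print('target handle grasp', st((-.047,0,.232)), 'axle',st((0,0,.105)),'valve bottom',st((0,.05,.067)))
c=cam('top'); print('spare',atz(c,(180,205),.05),'bottle',atz(c,(187,138),.15))
E
```

```text
[ 0.2825 -0.5851  0.2264]
[[-0.     0.435 -0.9  ]
 [ 0.001 -0.9   -0.435]
 [-1.    -0.001 -0.   ]]
turn [-0.001 -0.    -0.462]
target handle grasp [0.5550035  0.04837339 0.232     ] axle [0.602  0.0478 0.105 ] valve bottom [0.60260998 0.09779628 0.067     ]
spare [0.51547186 0.35978808 0.05      ] bottle [0.71367296 0.3170103  0.15      ]
```

>>> play_rows(
  increments=[0.0165, 0.0525, 0.012, 0, 0, -0.0385, 0.0165, 0.0525, 0.012, 0, 0, -0.0385, 0.0165, 0.0525, 0.012, 0, 0, -0.0385, 0.0165, 0.0525, 0.012, 0, 0, -0.0385, 0.0165, 0.0525, 0.012, 0, 0, -0.0385, 0.0165, 0.0525, 0.012, 0, 0, -0.0385, 0.0165, 0.0525, 0.012, 0, 0, -0.0385, 0.0165, 0.0525, 0.012, 0, 0, -0.0385, 0.0165, 0.0525, 0.012, 0, 0, -0.0385, 0.0165, 0.0525, 0.012, 0, 0, -0.0385, 0.0165, 0.0525, 0.012, 0, 0, -0.0385, 0.0165, 0.0525, 0.012, 0, 0, -0.0385],
  hand=100,
)

```text
clock: 1.85
position: [0.4811, 0.0609, 0.3752]
orientation: [-0.011, 0.709, -0.016, -0.705]
ft_force: [1.2, -1.2, -0.9]
grip_width: 0.0921
```

```bash
cat > log.py <<'E'
from h import *
import json
s=env.state()
open('fk.jsonl','a').write(json.dumps([list(map(float,s['joints'])),list(map(float,s['position'])),list(map(float,s['orientation']))])+'\n')
print({k:np.round(v,3).tolist() for k,v in s.items() if k not in('joint_efforts','qd')})
print('turn handle',turn((0,0,-1),(-np.sin(TH),np.cos(TH),0)).round(3))
E
python3 log.py
```

```text
{'clock': 1.85, 'joints': [0.676, 0.112, -0.928, 1.738, 0.101, 1.334, -1.88], 'position': [0.481, 0.061, 0.375], 'orientation': [-0.011, 0.709, -0.016, -0.705], 'ft_force': [1.158, -1.222, -0.87], 'wrist_torque': [0.022, 0.021, 0.009], 'grip_width': 0.092}
turn handle [0.007 0.005 0.025]
```

>>> play_rows(
  increments=[0.037, -0.006, -0.02, 0.003, 0.003, 0.012, 0.037, -0.006, -0.02, 0.003, 0.003, 0.012, 0, 0, -0.02, 0, 0, 0, 0, 0, 0, 0, 0, 0],
)

```text
clock: 2.35
position: [0.5589, 0.056, 0.3162]
orientation: [-0.001, 0.709, -0.001, -0.705]
ft_force: [-1.0, 0.3, -0.5]
grip_width: 0.0916
```

```bash
python3 log.py; cat > zoom.py <<'E'
import sys
from h import *
tag=sys.argv[1]; v=float(sys.argv[2]) if len(sys.argv)>2 else None
for n,(x,y,w,h) in(('side',(190,80,150,150)),('top',(230,100,180,130))):
    c=cam(n); k=600//h
    f=cv2.resize(c['frame'][y:y+h,x:x+w],None,fx=k,fy=k,interpolation=cv2.INTER_CUBIC)
    cv2.imwrite('pics/%s_%s.png'%(n[0],tag),f)
E
python3 zoom.py a
```

```text
{'clock': 2.35, 'joints': [0.566, 0.348, -0.903, 1.66, 0.286, 1.266, -1.966], 'position': [0.559, 0.056, 0.316], 'orientation': [-0.001, 0.709, -0.001, -0.705], 'ft_force': [-1.0, 0.316, -0.472], 'wrist_torque': [0.048, 0.028, -0.008], 'grip_width': 0.092}
turn handle [-0.001  0.005 -0.009]
```

View pics/s_a.png

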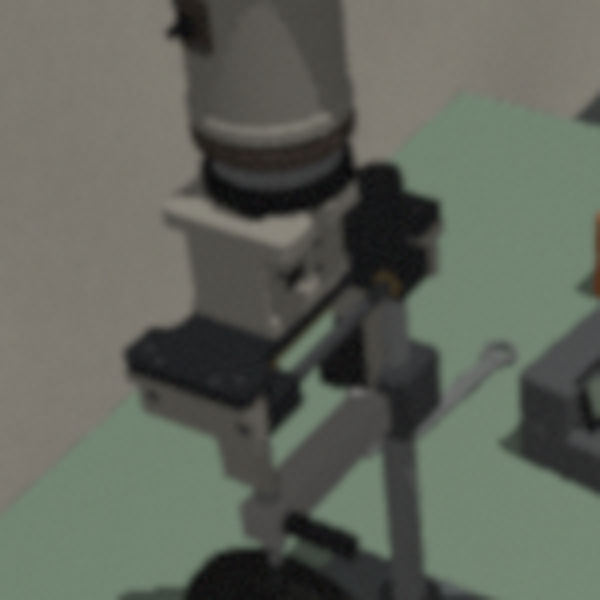

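View pics/t_a.png

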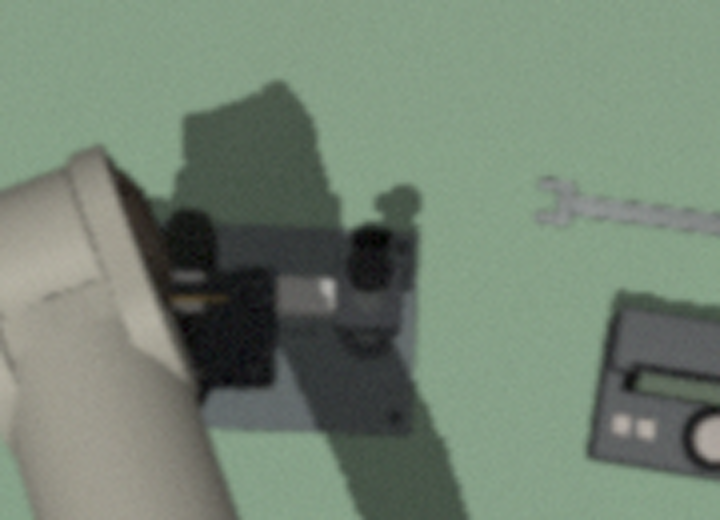

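>>> play_rows(
  increments=[-0.008, -0.0075, -0.02, 0, 0.005, -0.009, 0, 0, -0.03, 0, 0, 0, 0, 0, -0.025, 0, 0, 0, 0, 0, 0, 0, 0, 0],
)

```text
clock: 2.95
position: [0.5538, 0.0479, 0.2482]
orientation: [-0.004, 0.712, -0.006, -0.702]
ft_force: [-0.1, -0.3, 0.4]
grip_width: 0.0919
```

```bash
python3 log.py;python3 zoom.py b
```

```text
{'clock': 2.95, 'joints': [0.557, 0.391, -0.874, 1.769, 0.338, 1.123, -2.011], 'position': [0.554, 0.048, 0.248], 'orientation': [-0.004, 0.712, -0.006, -0.702], 'ft_force': [-0.094, -0.3, 0.359], 'wrist_torque': [0.028, 0.068, -0.003], 'grip_width': 0.092}
turn handle [0.003 0.015 0.002]
```

View pics/s_b.png

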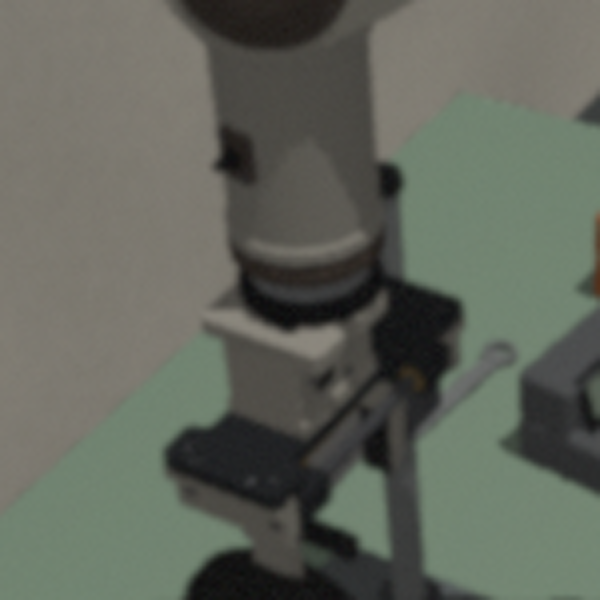

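>>> play_rows(
  increments=[-0.003, 0.001, -0.017, 0, 0.01, 0, 0, 0, -0.014, 0, 0, 0, 0, 0, 0, 0, 0, 0],
)

```text
clock: 3.42
position: [0.5535, 0.0497, 0.2196]
orientation: [-0.004, 0.711, -0.006, -0.703]
ft_force: [0.2, -0.3, 0.2]
grip_width: 0.0916
```

>>> play_rows(
  increments=[0, 0, 0, 0, 0, 0, 0, 0, 0, 0, 0, 0, 0, 0, 0, 0, 0, 0, 0, 0, 0, 0, 0, 0],
  hand=0,
  grip_force=40,
)

```text
clock: 3.92
position: [0.554, 0.05, 0.2202]
orientation: [-0.004, 0.712, -0.006, -0.703]
ft_force: [-0.4, -0.2, -0.1]
grip_width: 0.0566
```

```bash
python3 log.py;python3 zoom.py c
```

```text
{'clock': 3.925, 'joints': [0.536, 0.424, -0.858, 1.797, 0.369, 1.074, -2.039], 'position': [0.554, 0.05, 0.22], 'orientation': [-0.004, 0.712, -0.006, -0.703], 'ft_force': [-0.386, -0.198, -0.115], 'wrist_torque': [0.043, 0.026, 0.053], 'grip_width': 0.057}
turn handle [0.002 0.013 0.002]
```

View pics/s_c.png

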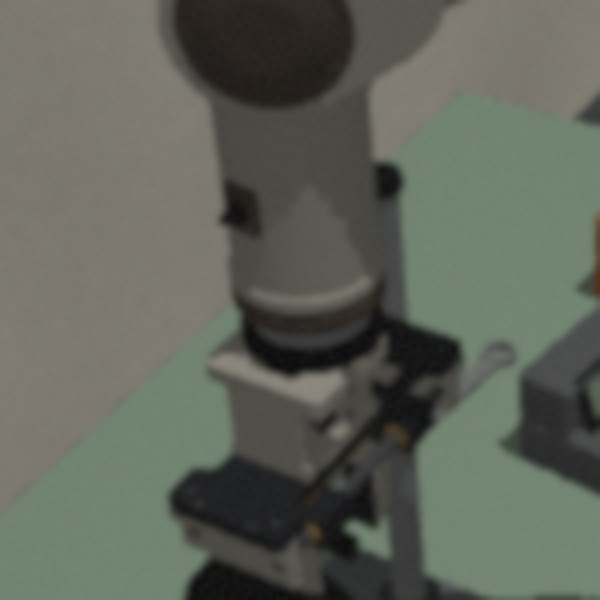

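Still closing (57 mm). Lower slightly and let the fingers finish.

>>> play_rows(
  increments=[-0.002, 0, -0.004, 0, 0.01, 0, 0, 0, 0, 0, 0, 0, 0, 0, 0, 0, 0, 0, 0, 0, 0, 0, 0, 0, 0, 0, 0, 0, 0, 0, 0, 0, 0, 0, 0, 0],
)

```text
clock: 4.78
position: [0.5519, 0.046, 0.2159]
orientation: [-0.003, 0.708, -0.009, -0.707]
ft_force: [0.3, -1.5, 1.6]
grip_width: 0.0142
```

```bash
python3 log.py
```

```text
{'clock': 4.775, 'joints': [0.533, 0.432, -0.852, 1.797, 0.374, 1.081, -2.042], 'position': [0.552, 0.046, 0.216], 'orientation': [-0.003, 0.708, -0.009, -0.707], 'ft_force': [0.277, -1.521, 1.607], 'wrist_torque': [-0.342, 0.145, -0.019], 'grip_width': 0.014}
turn handle [0.008 0.001 0.005]
```

>>> play_rows(
  increments=[0, 0, 0.012, 0, 0, 0, 0, 0, 0.012, 0, 0, 0, 0, 0, 0.012, 0, 0, 0, 0, 0, 0.012, 0, 0, 0],
)

```text
clock: 5.28
position: [0.5518, 0.046, 0.258]
orientation: [0.005, -0.707, 0.007, 0.707]
ft_force: [5.5, -0.6, -13.6]
grip_width: 0.0147
```

```bash
python3 log.py;python3 zoom.py d
```

```text
{'clock': 5.275, 'joints': [0.561, 0.388, -0.877, 1.75, 0.326, 1.158, -2.0], 'position': [0.552, 0.046, 0.258], 'orientation': [0.005, -0.707, 0.007, 0.707], 'ft_force': [5.55, -0.626, -13.586], 'wrist_torque': [-0.122, -1.255, -0.095], 'grip_width': 0.015}
turn handle [ 0.003 -0.001  0.004]
```

View pics/s_d.png

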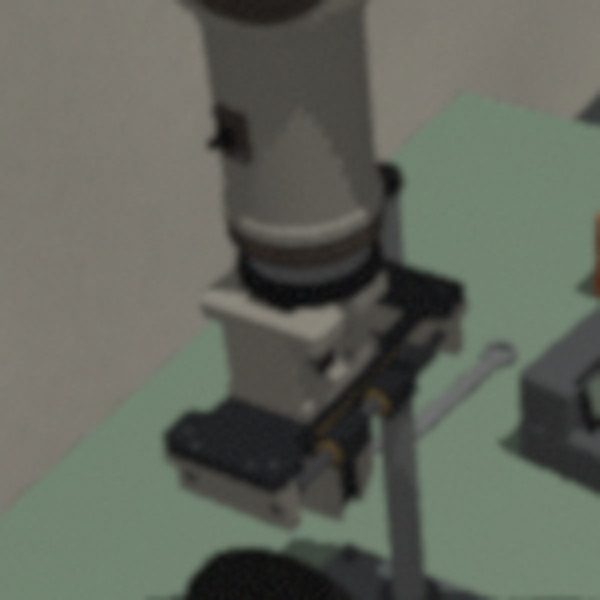

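>>> play_rows(
  increments=[0, 0, 0.012, 0, 0, 0, 0, 0, 0.012, 0, 0, 0, 0, 0, 0.004, 0, 0, 0],
)

```text
clock: 5.75
position: [0.5518, 0.046, 0.2834]
orientation: [0.005, -0.706, 0.006, 0.708]
ft_force: [5.2, 0.7, -13.6]
grip_width: 0.0147
```

>>> play_rows(
  increments=[0, 0, 0.005, 0, 0, 0, 0, 0, 0.005, 0, 0, 0],
)

```text
clock: 6.0
position: [0.5518, 0.046, 0.291]
orientation: [0.005, -0.706, 0.005, 0.708]
ft_force: [5.3, -0.1, -12.8]
grip_width: 0.0149
```

```bash
python3 log.py
```

```text
{'clock': 6.0, 'joints': [0.579, 0.358, -0.893, 1.707, 0.293, 1.221, -1.971], 'position': [0.552, 0.046, 0.291], 'orientation': [0.005, -0.706, 0.005, 0.708], 'ft_force': [5.256, -0.095, -12.841], 'wrist_torque': [-0.152, -1.268, -0.027], 'grip_width': 0.015}
turn handle [-0.    -0.002  0.003]
```

>>> play_rows(
  increments=[0, 0, 0.005, 0, 0, 0, 0, 0, 0.005, 0, 0, 0],
)

```text
clock: 6.25
position: [0.5516, 0.046, 0.2942]
orientation: [0.006, -0.706, 0.004, 0.709]
ft_force: [19.5, 3.8, -51.3]
grip_width: 0.015
```

>>> play_rows(
  increments=[0, 0, 0.004, 0, 0, 0, 0, 0, 0, 0, 0, 0],
)

```text
clock: 6.5
position: [0.5518, 0.0461, 0.2936]
orientation: [0.007, -0.705, 0.002, 0.709]
ft_force: [-1.2, -3.1, 4.2]
grip_width: 0.0151
```

```bash
python3 log.py;python3 zoom.py e
```

```text
{'clock': 6.5, 'joints': [0.584, 0.358, -0.895, 1.701, 0.286, 1.228, -1.963], 'position': [0.552, 0.046, 0.294], 'orientation': [0.007, -0.705, 0.002, 0.709], 'ft_force': [-1.157, -3.105, 4.218], 'wrist_torque': [-0.55, 0.186, -0.012], 'grip_width': 0.015}
turn handle [-0.007 -0.006  0.002]
```

View pics/s_e.png

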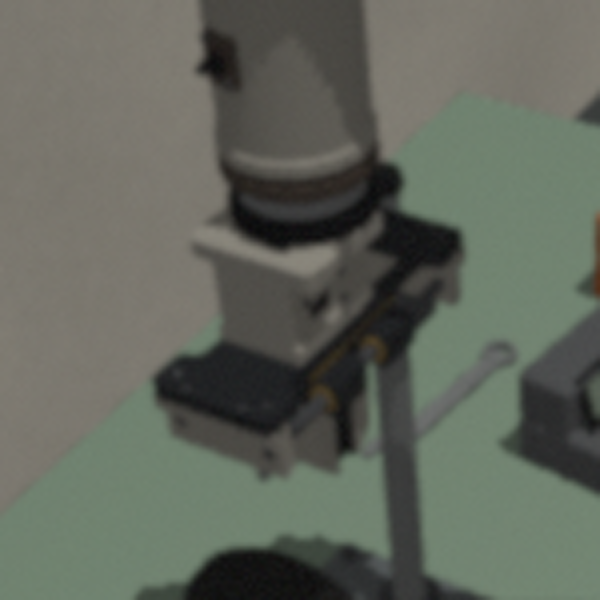

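>>> play_rows(
  increments=[0, 0, 0, 0, 0, 0, 0, 0, 0, 0, 0, 0, 0, 0, 0, 0, 0, 0],
  hand=60,
)

```text
clock: 6.98
position: [0.5514, 0.0479, 0.2956]
orientation: [0.007, -0.705, 0.002, 0.709]
ft_force: [-0.5, 0.3, 0.2]
grip_width: 0.04
```

>>> play_rows(
  increments=[0, 0, 0.02, 0, 0, 0, 0, 0, 0.03, 0, 0, 0, -0.02, 0, 0.03, 0, 0, 0, -0.05, 0.03, 0.02, 0, 0, 0, -0.05, 0.05, 0, 0, 0, 0],
)

```text
clock: 7.6
position: [0.4353, 0.1233, 0.3993]
orientation: [0.01, -0.705, 0.002, 0.709]
ft_force: [-0.4, 0.9, 0.7]
grip_width: 0.0552
```

```bash
python3 log.py;python3 zoom.py f; python3 - <<'E'
from h import *
from scipy.optimize import least_squares
import json
D=[json.loads(l) for l in open('fk.jsonl')]
D.append([[1.384,.502,-.427,1.551,.221,1.138,-.21],[.2825,-.5851,.2264],[-.157,-.689,-.158,.689]])
rz=lambda a:R.from_euler('z',a); ry=lambda a:R.from_euler('y',a)
def fk(q,L,sg):
    d1,d3,d5,d7,a,b=L
    r=rz(q[0]);p=np.array([0,0,d1]); r=r*ry(sg[0]*q[1]); r=r*rz(q[2]); p=p+r.apply([a,0,d3]); r=r*ry(sg[1]*q[3]); r=r*rz(q[4]); p=p+r.apply([b,0,d5]); r=r*ry(sg[2]*q[5]); r=r*rz(q[6]); p=p+r.apply([0,0,d7]); return p,r
for s3 in(1,-1):
    for sg in((1,1,1),):
        f=lambda L:np.concatenate([fk(d[0],L,sg)[0]-d[1] for d in D])
        o=least_squares(f,[.35,.4,.4,.25,0,0]); print(o.x.round(4),np.abs(o.fun).max())
for d in D[-2:]:
    r=fk(d[0],o.x,(1,1,1))[1]; print((r.as_matrix().T@R.from_quat(d[2],scalar_first=True).as_matrix()).round(2))
E
```

```text
{'clock': 7.6, 'joints': [0.687, 0.01, -1.006, 1.756, -0.004, 1.381, -1.906], 'position': [0.435, 0.123, 0.399], 'orientation': [0.01, -0.705, 0.002, 0.709], 'ft_force': [-0.386, 0.906, 0.673], 'wrist_torque': [0.121, 0.005, 0.009], 'grip_width': 0.055}
turn handle [-0.011 -0.005  0.006]
[ 3.0099  0.1135 -1.4733  2.4082  2.0005  0.5528] 0.811373794929994
[ 3.0099  0.1135 -1.4733  2.4082  2.0005  0.5528] 0.811373794929994
[[-0.02  1.   -0.04]
 [-0.    0.04  1.  ]
 [ 1.    0.02 -0.  ]]
[[-0.    0.62  0.78]
 [ 0.   -0.78  0.62]
 [ 1.    0.    0.  ]]
```

View pics/s_f.png

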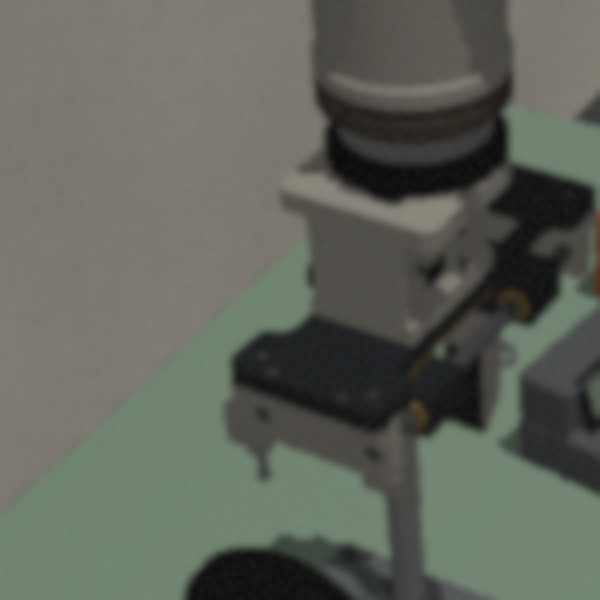

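View pics/t_f.png

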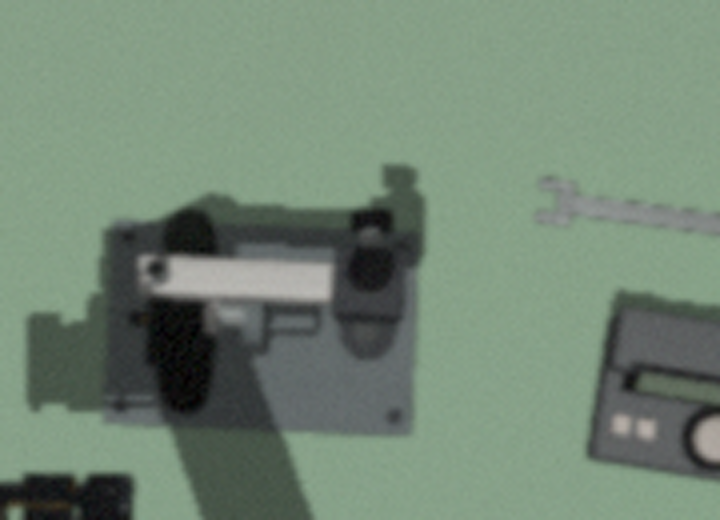

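```bash
cat > fit.py <<'E'
from h import *
from scipy.optimize import least_squares
import json,itertools
D=[json.loads(l) for l in open('fk.jsonl')]
D.append([[1.384,.502,-.427,1.551,.221,1.138,-.21],[.2825,-.5851,.2264],[-.157,-.689,-.158,.689]])
D=[D[i] for i in(0,1,2,4,6,-2,-1)]
rz=lambda a:R.from_euler('z',a); ry=lambda a:R.from_euler('y',a)
def fko(q,sg):
    r=R.identity()
    for i in range(7): r=r*(rz if i%2==0 else ry)(sg[i]*q[i])
    return r
best=[]
for sg in itertools.product((1,-1),repeat=7):
    if sg[1]<0: continue
    # base yaw psi: Rz(psi)*fk*T=Rm
    def f(x):
        return np.concatenate([(rz(x[0])*fko(d[0],sg)*R.from_rotvec(x[1:4])).as_matrix().ravel()-R.from_quat(d[2],scalar_first=True).as_matrix().ravel() for d in D])
    m=min((least_squares(f,[p,*t],max_nfev=60) for p in(0,1.6,3.1,-1.6) for t in([0,-1.57,0],[1.2,-1.2,1.2])),key=lambda o:o.cost)
    best.append((m.cost,sg,m.x))
best.sort(key=lambda b:b[0])
for b in best[:4]: print(b)
E
python3 fit.py
```

```text
(np.float64(1.0073430326225573e-06), (-1, 1, -1, 1, -1, 1, -1), array([-1.19743244e-03,  1.20841796e+00, -1.20966329e+00,  1.20843128e+00]))
(np.float64(0.14955892746900604), (-1, 1, -1, -1, 1, 1, 1), array([-0.45015423,  0.65466079,  1.18634226, -0.93788813]))
(np.float64(0.6677912331085752), (-1, 1, -1, -1, -1, 1, 1), array([ 3.55157997, -1.29523842,  1.00038081,  0.6492542 ]))
(np.float64(0.7177545727936071), (1, 1, 1, 1, 1, 1, 1), array([4.82455833, 2.23100372, 0.03116037, 2.2355183 ]))
```

```bash
cat > ik.py <<'E'
from h import *
from scipy.optimize import least_squares
import json
SG=(-1,1,-1,1,-1,1,-1)
rz=lambda a:R.from_euler('z',a); ry=lambda a:R.from_euler('y',a)
T=R.from_rotvec([1.2092,-1.2092,1.2092])
def fk(q,L):
    d1,d3,d5,d7,a3,a5,a7=L
    r=rz(-q[0]);p=np.array([0,0,d1]); r=r*ry(q[1])*rz(-q[2]); p=p+r.apply([a3,0,d3]); r=r*ry(q[3])*rz(-q[4]); p=p+r.apply([a5,0,d5]); r=r*ry(q[5]); p=p+r.apply([a7,0,0]); r=r*rz(-q[6]); p=p+r.apply([0,0,d7]); return p,r*T
D=[json.loads(l) for l in open('fk.jsonl')]
f=lambda L:np.concatenate([fk(d[0],L)[0]-d[1] for d in D])
o=least_squares(lambda L:np.concatenate([f(L),1e-3*(L-np.array([.36,.4,.4,.25,0,0,0]))]),[.36,.4,.4,.25,0,0,0]); L=o.x
if __name__=='__main__': print(L.round(4),np.abs(f(L)).max())
lo=np.array([-2.88,-.31,-1.54,.2,-1.41,.19,-2.57]);hi=np.array([2.88,2.03,1.56,2.42,4.55,2.02,2.57])
def ik(q0,p,r):
    g=lambda q:np.concatenate([(fk(q,L)[0]-p)*5,(r*fk(q,L)[1].inv()).as_rotvec(),.01*(q-q0)])
    o=least_squares(g,np.clip(q0,lo+1e-3,hi-1e-3),bounds=(lo,hi)); q=o.x
    P,Rr=fk(q,L); return q,np.linalg.norm(P-p),(r*Rr.inv()).magnitude()
def orient(x,y):
    x=np.array(x,float);x/=np.linalg.norm(x);y=np.array(y,float);y-=x*(x@y);y/=np.linalg.norm(y)
    return R.from_matrix(np.stack([x,y,np.cross(x,y)],1))
E
python3 ik.py; python3 - <<'E'
from ik import *
q0=np.array(env.state()['joints']); p0,r0=axes()
for sg in(1,-1):
  for tilt in(25,35,45):
    t=np.radians(tilt); r=orient((0,-np.sin(t),-np.cos(t)),(sg,0,0)); x=np.array([0,-np.sin(t),-np.cos(t)])
    rv=(r*r0.inv()).as_rotvec(); q=q0; mx=0
    way=[(np.array([.45,.2,.38]),1.)]
    for k in range(1,9): # reorient
        q,e,a=ik(q,p0+(np.array([.5,.22,.38])-p0)*k/8,R.from_rotvec(rv*k/8)*r0); mx=max(mx,e,a)
    print(sg,tilt,'reorient',q.round(2),round(mx,3))
    for ang in(180,180,210,240,270,300,330,360):
        b=np.radians(ang); g=st((.038*np.sin(b),.04,.105+.038*np.cos(b)))
        q,e,a=ik(q,g+x*.019,r); print('  ',ang,q.round(2),round(e,4),round(a,3))
E
```

```text
[0.0597 0.5705 0.4707 0.0961 0.0076 0.0463 0.0151] 0.01515480389140806
1 25 reorient [ 0.38  0.4  -1.23  1.61  0.66  1.75 -0.89] 0.0
   180 [ 0.39  0.84 -0.98  1.83  1.1   1.33 -1.07] 0.0 0.0
   180 [ 0.39  0.84 -0.98  1.83  1.1   1.33 -1.07] 0.0 0.0
   210 [ 0.4   0.81 -0.99  1.87  1.09  1.32 -1.09] 0.0 0.0
   240 [ 0.42  0.78 -1.01  1.9   1.07  1.32 -1.09] 0.0 0.0
   270 [ 0.43  0.75 -1.03  1.9   1.04  1.34 -1.07] 0.0 0.0
   300 [ 0.44  0.73 -1.04  1.88  1.02  1.36 -1.04] 0.0 0.0
   330 [ 0.45  0.73 -1.05  1.84  1.01  1.39 -1.  ] 0.0 0.0
   360 [ 0.44  0.74 -1.04  1.79  1.01  1.41 -0.97] 0.0 0.0
1 35 reorient [ 0.33  0.42 -1.22  1.62  0.77  1.88 -0.91] 0.0
   180 [ 0.37  0.85 -0.98  1.84  1.19  1.49 -1.12] 0.0 0.0
   180 [ 0.37  0.85 -0.98  1.84  1.19  1.49 -1.12] 0.0 0.0
   210 [ 0.38  0.83 -0.99  1.88  1.17  1.48 -1.14] 0.0 0.0
   240 [ 0.4   0.8  -1.01  1.91  1.15  1.48 -1.14] 0.0 0.0
   270 [ 0.41  0.77 -1.03  1.91  1.12  1.49 -1.12] 0.0 0.0
   300 [ 0.42  0.74 -1.04  1.89  1.11  1.51 -1.08] 0.0 0.0
   330 [ 0.42  0.74 -1.04  1.84  1.1   1.53 -1.05] 0.0 0.0
   360 [ 0.42  0.75 
[... 1532 characters left out ...]
330 [-1.06  1.15  1.56  1.8  -0.65  1.09 -2.57] 0.0001 0.002
   360 [-1.03  1.15  1.56  1.76 -0.66  1.12 -2.57] 0.0004 0.006
-1 45 reorient [-1.36  0.76  1.56  1.52 -0.02  1.54 -2.57] 0.436
   180 [-1.03  1.33  1.56  1.79 -0.71  1.02 -2.57] 0.0018 0.028
   180 [-1.03  1.33  1.56  1.79 -0.71  1.02 -2.57] 0.0018 0.028
   210 [-1.06  1.31  1.56  1.83 -0.69  1.   -2.57] 0.0016 0.025
   240 [-1.08  1.27  1.56  1.86 -0.65  0.98 -2.57] 0.0022 0.033
   270 [-1.09  1.23  1.56  1.86 -0.61  0.98 -2.57] 0.0033 0.048
   300 [-1.08  1.19  1.56  1.84 -0.57  0.99 -2.57] 0.0044 0.065
   330 [-1.06  1.17  1.56  1.8  -0.55  1.01 -2.57] 0.0049 0.077
   360 [-1.04  1.18  1.56  1.75 -0.56  1.04 -2.57] 0.0048 0.08
```

```bash
cat > wheel.py <<'E'
import sys
from h import *
for n,(x,y,w,h) in(('side',(220,200,100,100)),('top',(240,120,100,75))):
    c=cam(n); k=600//h
    f=cv2.resize(c['frame'][y:y+h,x:x+w],None,fx=k,fy=k,interpolation=cv2.INTER_CUBIC)
    f=cv2.convertScaleAbs(f,alpha=1.8)
    cv2.imwrite('pics/%s_%s.png'%(n[0],sys.argv[1]),f)
E
python3 wheel.py w1
```

```text
(no output)
```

View pics/s_w1.png

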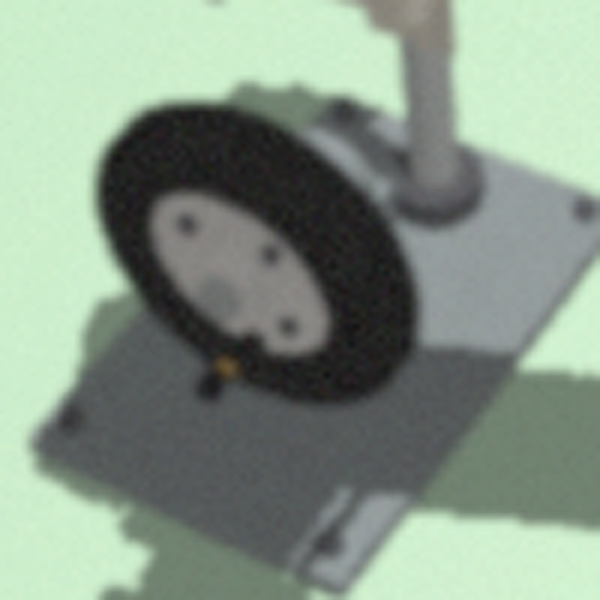

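View pics/t_w1.png

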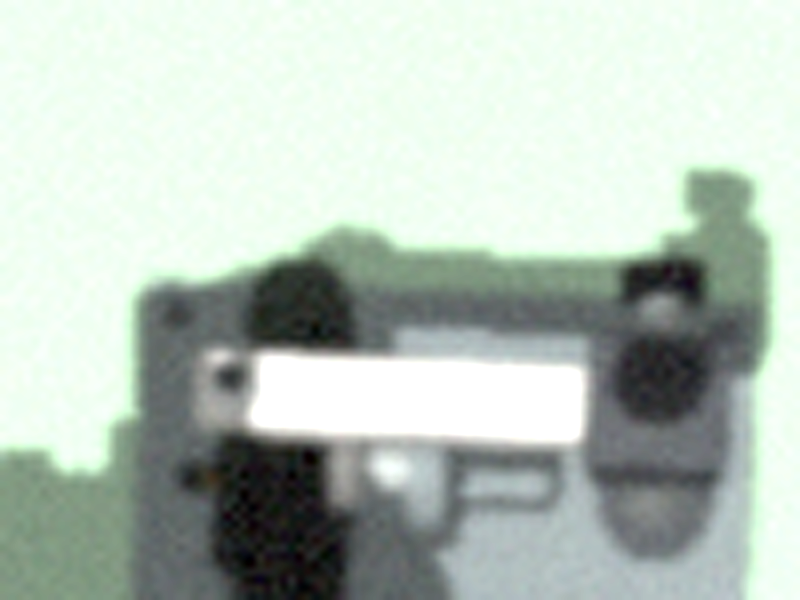

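```bash
cat >> h.py <<'E'
def inplane(c,uv,ys):
    e,d=ray(c,uv); n=np.array([-np.sin(TH),np.cos(TH)]); o=O
    t=(ys-n@(e[:2]-o))/(n@d[:2]); P=e+t*d
    return (P[:2]-o)@np.array([np.cos(TH),np.sin(TH)]),P[2]
E
python3 - <<'E'
from h import *
s=cam('side');c=cam('top')
z=lambda u:(220+u[0]/6-.4,200+u[1]/6-.4); zt=lambda u:(240+u[0]/8-.44,120+u[1]/8-.44)
print('hub',inplane(s,z((218,293)),.024)); print('cap',inplane(s,z((208,388)),.048)); print('brass',inplane(s,z((228,367)),.035))
print('base',inplane(s,z((250,345)),.018))
print('tri cap',tri(s,z((208,388)),c,zt((190,476))), tri(s,z((228,367)),c,zt((208,476))))
E
```

```text
hub (np.float64(0.0027014008108615525), np.float64(0.10651536698651887))
cap (np.float64(-0.004442347798939467), np.float64(0.07326637981083595))
brass (np.float64(-0.00593880651605592), np.float64(0.07428730956775176))
base (np.float64(-0.005341364314995788), np.float64(0.07084136833621002))
tri cap (array([0.60226863, 0.09232428, 0.06721279]), np.float64(0.0014928336756395164)) (array([0.59985945, 0.0833263 , 0.07317538]), np.float64(0.005850076055735345))
```

```bash
cat > to.py <<'E'
import sys
from ik import *
# usage: to.py px py pz tiltdeg  -> delta & turn
p=np.array(list(map(float,sys.argv[1:4]))); t=np.radians(float(sys.argv[4]))
r=orient((0,-np.sin(t),-np.cos(t)),(1,0,0)); P,R0=axes()
print('d',(p-P).round(4),'turn',(r*R0.inv()).as_rotvec().round(3), 'F',np.round(env.state()['ft_force'],1),'j',np.round(env.state()['joints'],2))
E
python3 to.py .55 .20 .30 30
```

```text
d [ 0.1139  0.0785 -0.0978] turn [-0.41   0.402  1.551] F [-0.3 -0.9 -0.4] j [ 0.69  0.01 -1.    1.76  0.    1.38 -1.91]
```

>>> play_rows(
  increments=[0, 0.015, -0.005, -0.041, 0.04, 0.155, 0, 0.015, -0.005, -0.041, 0.04, 0.155, 0, 0.015, -0.005, -0.041, 0.04, 0.155, 0, 0.015, -0.005, -0.041, 0.04, 0.155, 0, 0.015, -0.005, -0.041, 0.04, 0.155, 0, 0.01, -0.01, -0.041, 0.04, 0.155, 0.02, 0, -0.01, -0.041, 0.04, 0.155, 0.03, 0, -0.02, -0.041, 0.04, 0.155, 0.03, 0, -0.02, -0.041, 0.04, 0.155, 0.03, 0, -0.01, -0.041, 0.04, 0.155, 0, 0, 0, 0, 0, 0],
  hand=100,
)

```text
clock: 9.28
position: [0.5606, 0.1972, 0.2846]
orientation: [0.616, 0.336, 0.357, -0.616]
ft_force: [-0.3, 0.4, 0.7]
grip_width: 0.0919
```

```bash
python3 log.py; python3 to.py .597 .1233 .1235 30
```

```text
{'clock': 9.275, 'joints': [0.011, 0.773, -1.086, 1.434, 0.917, 1.841, -1.08], 'position': [0.561, 0.197, 0.285], 'orientation': [0.616, 0.336, 0.357, -0.616], 'ft_force': [-0.323, 0.39, 0.653], 'wrist_torque': [0.608, -0.111, -0.036], 'grip_width': 0.092}
turn handle [0.444 0.406 1.495]
d [ 0.0364 -0.0739 -0.1611] turn [ 0.022 -0.026 -0.016] F [-0.3  0.4  0.7] j [ 0.01  0.77 -1.09  1.43  0.92  1.84 -1.08]
```

>>> play_rows(
  increments=[0.012, -0.018, -0.04, 0.007, -0.009, -0.005, 0.012, -0.018, -0.04, 0.007, -0.009, -0.005, 0.012, -0.019, -0.04, 0.007, -0.009, -0.005, 0, -0.016, -0.035, 0, 0, 0, 0, 0, 0, 0, 0, 0],
)

```text
clock: 9.9
position: [0.5957, 0.122, 0.1237]
orientation: [-0.605, -0.359, -0.35, 0.618]
ft_force: [-0.2, 0.6, 0.3]
grip_width: 0.0917
```

```bash
python3 log.py; python3 to.py .597 .0833 .0535 30; python3 wheel.py w2; python3 - <<'E'
from h import *
cam('side','full2')
E
```

```text
{'clock': 9.9, 'joints': [0.122, 0.914, -0.993, 1.586, 1.059, 1.584, -1.157], 'position': [0.596, 0.122, 0.124], 'orientation': [-0.605, -0.359, -0.35, 0.618], 'ft_force': [-0.243, 0.596, 0.301], 'wrist_torque': [0.588, -0.068, 0.045], 'grip_width': 0.092}
turn handle [ 0.401 -0.412 -1.523]
d [ 0.0013 -0.0387 -0.0702] turn [-0.004  0.002  0.022] F [-0.2  0.6  0.3] j [ 0.12  0.91 -0.99  1.59  1.06  1.58 -1.16]
```

View pics/full2.png

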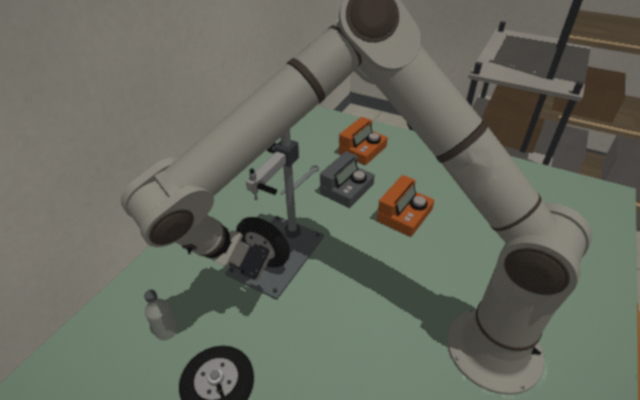

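View pics/t_w2.png

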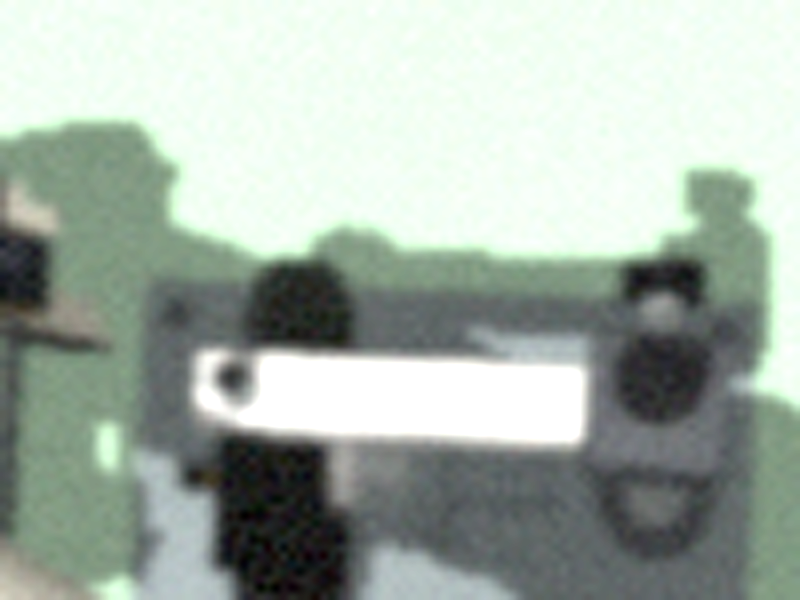

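>>> play_rows(
  increments=[0, -0.013, -0.023, 0, 0, 0.01, 0, -0.013, -0.023, 0, 0, 0.01, 0, -0.0125, -0.022, 0, 0, 0, 0, 0, 0, 0, 0, 0],
)

```text
clock: 10.55
position: [0.598, 0.0873, 0.0579]
orientation: [0.614, 0.359, 0.354, -0.607]
ft_force: [0.2, 0.5, -0.6]
grip_width: 0.0916
```

```bash
python3 log.py; python3 to.py .597 .0833 .0535 30; python3 wheel.py w3
```

```text
{'clock': 10.55, 'joints': [0.164, 0.97, -0.948, 1.662, 1.147, 1.475, -1.179], 'position': [0.598, 0.087, 0.058], 'orientation': [0.614, 0.359, 0.354, -0.607], 'ft_force': [0.178, 0.51, -0.627], 'wrist_torque': [0.54, -0.138, 0.008], 'grip_width': 0.092}
turn handle [0.394 0.409 1.519]
d [-0.001  -0.004  -0.0044] turn [-0.01   0.011 -0.005] F [ 0.2  0.5 -0.6] j [ 0.16  0.97 -0.95  1.66  1.15  1.48 -1.18]
```

View pics/s_w3.png

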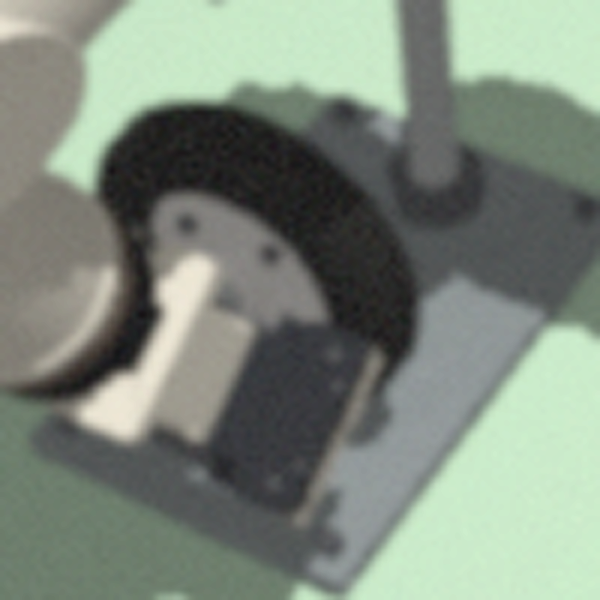

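View pics/t_w3.png

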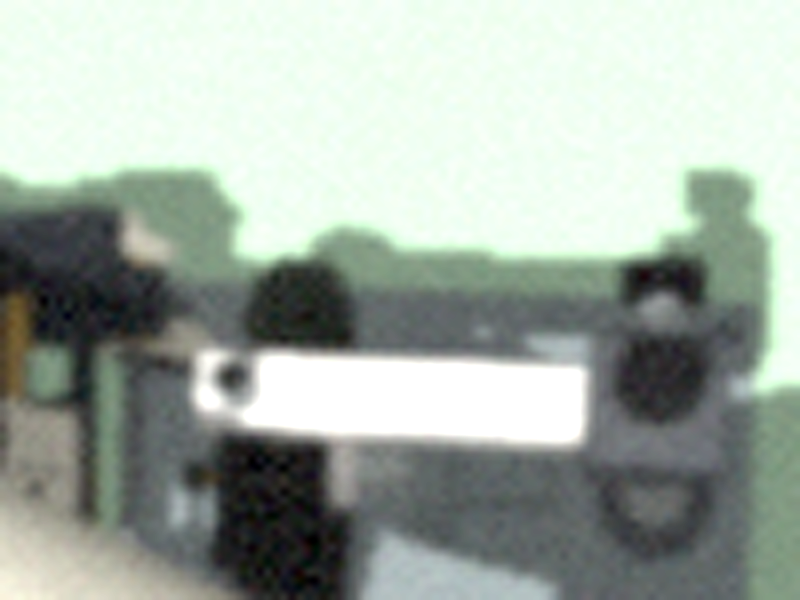

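>>> play_rows(
  increments=[-0.002, -0.004, -0.0045, -0.005, 0.005, 0, 0, 0, 0, 0, 0, 0, 0, 0, 0, 0, 0, 0, 0, 0, 0, 0, 0, 0, 0, 0, 0, 0, 0, 0, 0, 0, 0, 0, 0, 0, 0, 0, 0, 0, 0, 0, 0, 0, 0, 0, 0, 0, 0, 0, 0, 0, 0, 0, 0, 0, 0, 0, 0, 0],
  hand=0,
  grip_force=10,
)

```text
clock: 11.9
position: [0.5985, 0.0883, 0.0575]
orientation: [0.615, 0.359, 0.354, -0.606]
ft_force: [0.2, 0.2, -0.3]
grip_width: 0.0103
```

```bash
python3 log.py; python3 to.py .597 .0833 .0535 30; python3 wheel.py w4
```

```text
{'clock': 11.9, 'joints': [0.162, 0.971, -0.948, 1.662, 1.15, 1.474, -1.18], 'position': [0.599, 0.088, 0.057], 'orientation': [0.615, 0.359, 0.354, -0.606], 'ft_force': [0.196, 0.186, -0.342], 'wrist_torque': [0.62, -0.137, 0.054], 'grip_width': 0.01}
turn handle [0.392 0.411 1.516]
d [-0.0015 -0.005  -0.004 ] turn [-0.01   0.013 -0.009] F [ 0.2  0.2 -0.3] j [ 0.16  0.97 -0.95  1.66  1.15  1.47 -1.18]
```

View pics/t_w4.png

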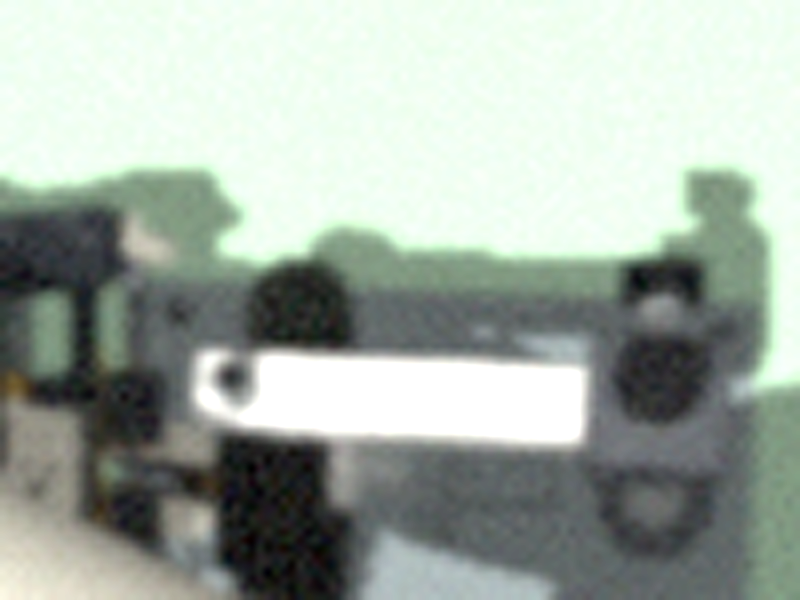

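```bash
cat > circ.py <<'E'
import sys
from ik import *
xa,za,b0,b1,n=map(float,sys.argv[1:6]); n=int(n)
p,r=axes(); t=np.radians(30); rr=orient((0,-np.sin(t),-np.cos(t)),(1,0,0))
print('pos',p.round(4),'F',np.round(env.state()['ft_force'],1),'turn',(rr*r.inv()).as_rotvec().round(3),'ang now',round(np.degrees(np.arctan2(p[0]-xa,p[2]-za))%360,1),'rad',round(np.hypot(p[0]-xa,p[2]-za)*1e3,1))
last=p[[0,2]]
for b in np.linspace(b0,b1,n):
    q=np.array([xa+.038*np.sin(np.radians(b)),za+.038*np.cos(np.radians(b))]); print(round(b),(q-last).round(4)); last=q
E
python3 circ.py .602 .0953 197 257 6
```

```text
pos [0.5986 0.0883 0.0575] F [ 0.4  0.6 -0.6] turn [-0.01   0.013 -0.009] ang now 185.2 rad 38.0
197 [-0.0077  0.0015]
209 [-0.0073  0.0031]
221 [-0.0065  0.0046]
233 [-0.0054  0.0058]
245 [-0.0041  0.0068]
257 [-0.0026  0.0075]
```

>>> play_rows(
  increments=[-0.0077, 0, 0.0015, 0, 0, 0, -0.0073, 0, 0.0031, 0, 0, 0, -0.0065, 0, 0.0046, 0, 0, 0],
)

```text
clock: 12.38
position: [0.5768, 0.0886, 0.0667]
orientation: [0.616, 0.36, 0.354, -0.605]
ft_force: [4.7, 0.4, -0.7]
grip_width: 0.0105
```

```bash
python3 circ.py .602 .0953 221 257 4; python3 wheel.py w5
```

```text
pos [0.5768 0.0886 0.0667] F [ 4.7  0.4 -0.7] turn [-0.012  0.015 -0.009] ang now 221.3 rad 38.1
221 [ 0.0002 -0.    ]
233 [-0.0054  0.0058]
245 [-0.0041  0.0068]
257 [-0.0026  0.0075]
```

View pics/s_w5.png

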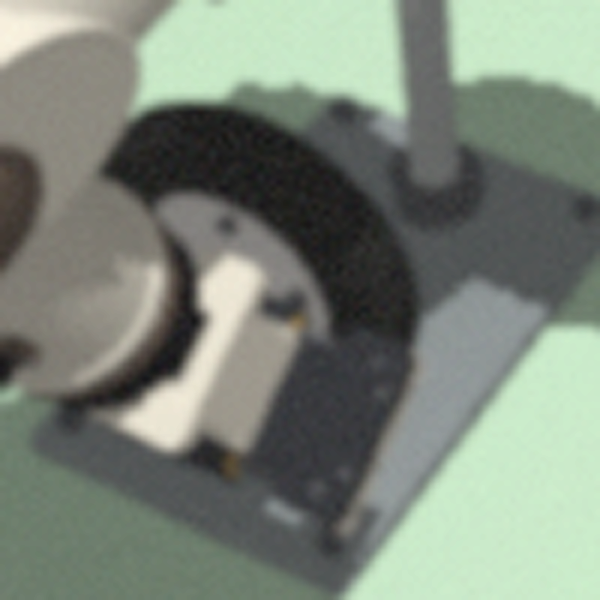

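>>> play_rows(
  increments=[-0.0052, 0, 0.0058, 0, 0, 0, -0.0041, 0, 0.0068, 0, 0, 0, -0.0026, 0, 0.0075, 0, 0, 0],
)

```text
clock: 12.85
position: [0.5669, 0.0886, 0.089]
orientation: [0.617, 0.362, 0.353, -0.604]
ft_force: [10.8, 0.0, -3.4]
grip_width: 0.0101
```

```bash
python3 circ.py .602 .0953 257 305 5
```

```text
pos [0.5669 0.0886 0.089 ] F [10.8  0.  -3.4] turn [-0.012  0.02  -0.01 ] ang now 259.8 rad 35.6
257 [-0.002  -0.0023]
269 [-0.001   0.0079]
281 [0.0007 0.0079]
293 [0.0023 0.0076]
305 [0.0039 0.0069]
```

```bash
python3 circ.py .6055 .0953 269 317 5
```

```text
pos [0.5669 0.0886 0.089 ] F [10.8  0.  -3.4] turn [-0.012  0.02  -0.01 ] ang now 260.8 rad 39.1
269 [0.0006 0.0056]
281 [0.0007 0.0079]
293 [0.0023 0.0076]
305 [0.0039 0.0069]
317 [0.0052 0.006 ]
```

>>> play_rows(
  increments=[0.0006, 0, 0.0056, 0, 0, 0, 0.0007, 0, 0.0079, 0, 0, 0, 0.0023, 0, 0.0076, 0, 0, 0],
)

```text
clock: 13.22
position: [0.5728, 0.0882, 0.1107]
orientation: [0.617, 0.364, 0.352, -0.602]
ft_force: [8.6, 0.3, -10.0]
grip_width: 0.0103
```

```bash
python3 circ.py .6055 .0953 293 341 5;python3 wheel.py w6
```

```text
pos [0.5728 0.0882 0.1107] F [  8.6   0.3 -10. ] turn [-0.014  0.024 -0.01 ] ang now 295.3 rad 36.1
293 [-0.0023 -0.0006]
305 [0.0039 0.0069]
317 [0.0052 0.006 ]
329 [0.0063 0.0048]
341 [0.0072 0.0034]
```

View pics/s_w6.png

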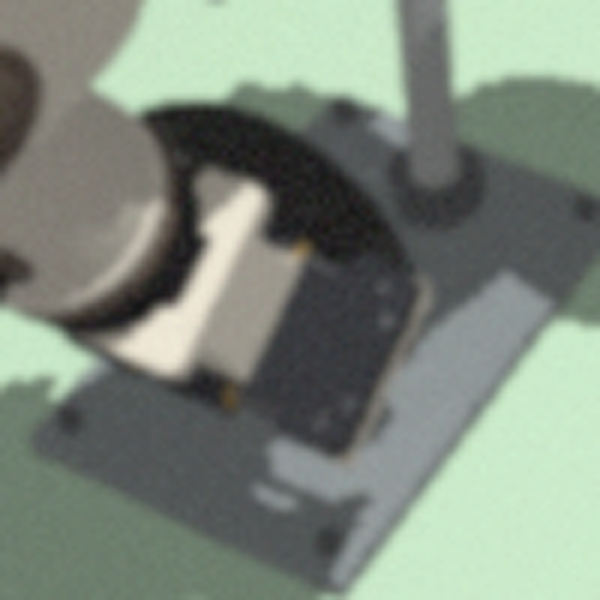

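View pics/t_w6.png

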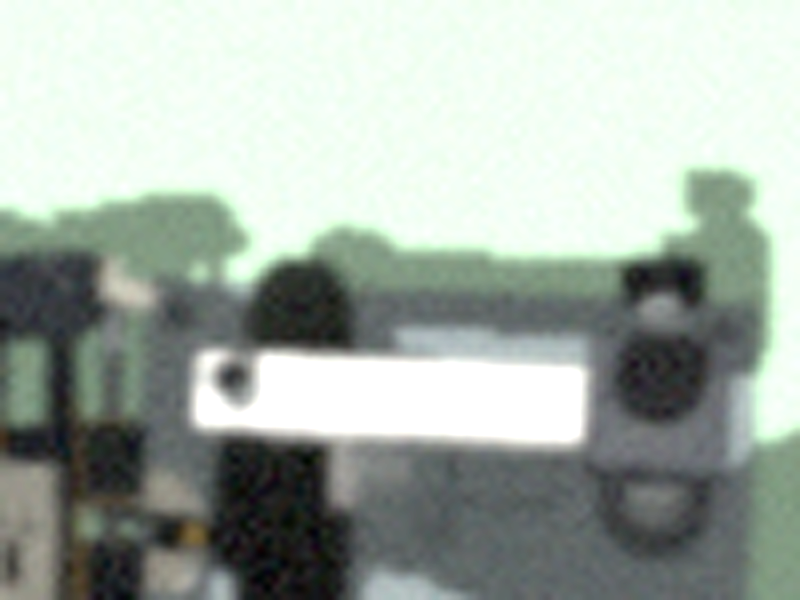

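```bash
python3 circ.py .6055 .0925 304 352 5
```

```text
pos [0.5734 0.0882 0.1116] F [ 7.7 -0.  -4.7] turn [-0.014  0.026 -0.009] ang now 300.7 rad 37.4
304 [0.0006 0.0021]
316 [0.0051 0.0061]
328 [0.0063 0.0049]
340 [0.0071 0.0035]
352 [0.0077 0.0019]
```

>>> play_rows(
  increments=[0.0056, 0, 0.0075, 0, 0, 0, 0.0063, 0, 0.0049, 0, 0, 0, 0.0071, 0, 0.0035, 0, 0, 0],
)

```text
clock: 13.7
position: [0.5888, 0.0879, 0.1276]
orientation: [0.616, 0.361, 0.354, -0.605]
ft_force: [-5.2, 0.0, 2.2]
grip_width: 0.0105
```

```bash
python3 circ.py .6055 .0925 340 360 3; python3 wheel.py w7
```

```text
pos [0.5888 0.0879 0.1276] F [-5.2  0.   2.2] turn [-0.012  0.017 -0.009] ang now 334.6 rad 38.9
340 [0.0037 0.0006]
350 [0.0064 0.0017]
360 [0.0066 0.0006]
```

View pics/t_w7.png

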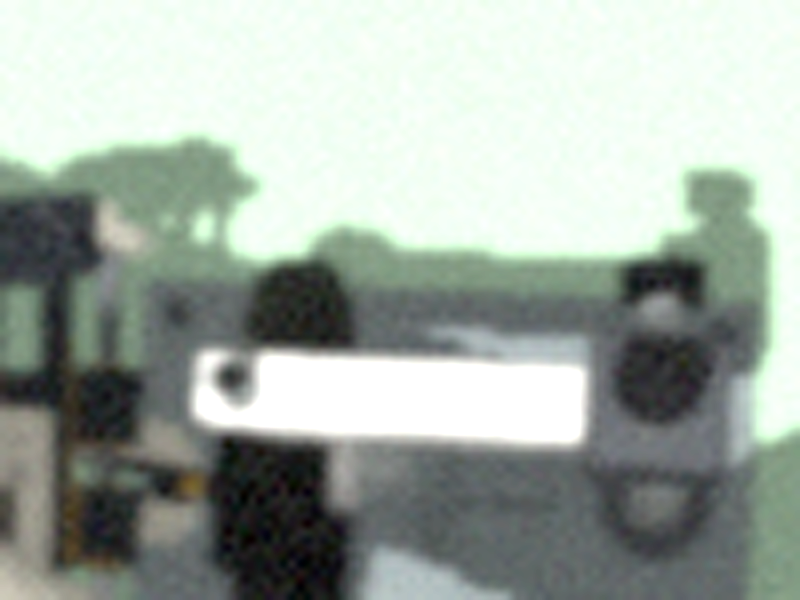

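>>> play_rows(
  increments=[0.008, 0, 0.002, 0, 0, 0, 0.007, 0, 0.001, 0, 0, 0, 0, 0, 0, 0, 0, 0],
)

```text
clock: 14.18
position: [0.605, 0.0877, 0.1323]
orientation: [0.616, 0.361, 0.352, -0.605]
ft_force: [0.1, -1.3, -0.3]
grip_width: 0.0102
```

```bash
python3 circ.py .6055 .0925 340 360 3; python3 wheel.py w8;python3 - <<'E'
from h import *
c=cam('top')
for x in(-.006,0,.006): print(x,(proj(c,st((x,.037,.143)))-[240,120])*8+4)
E
```

```text
pos [0.605  0.0877 0.1323] F [ 0.1 -1.3 -0.3] turn [-0.01   0.019 -0.008] ang now 359.3 rad 39.8
340 [-0.0125 -0.0041]
350 [0.0064 0.0017]
360 [0.0066 0.0006]
-0.006 [186.9059994  471.10919804]
0 [187.54992918 455.35500169]
0.006 [188.19352453 439.60898723]
```

View pics/t_w8.png

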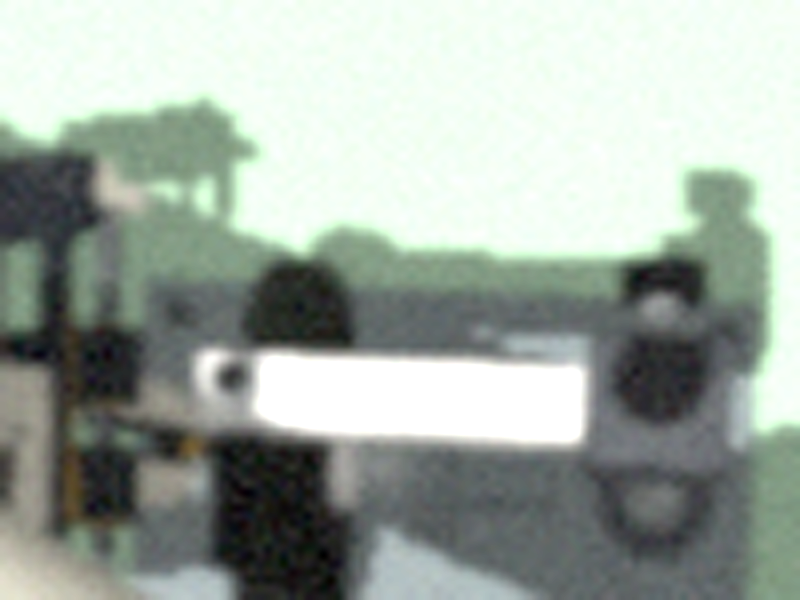

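View pics/s_w8.png

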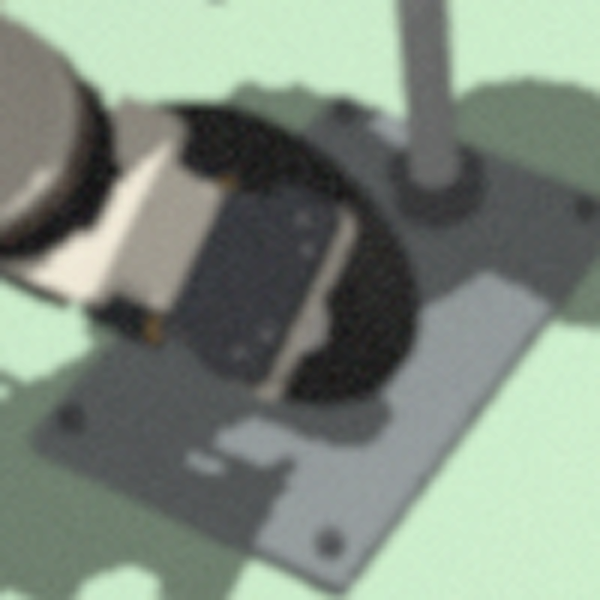

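>>> play_rows(
  increments=[0, 0, 0, 0, 0, 0, 0, 0, 0, 0, 0, 0, 0, 0, 0, 0, 0, 0],
  hand=50,
)

```text
clock: 14.7
position: [0.6047, 0.0878, 0.1319]
orientation: [0.617, 0.361, 0.353, -0.604]
ft_force: [0.2, 0.3, 0.9]
grip_width: 0.0359
```

>>> play_rows(
  increments=[0, 0.01, 0.017, 0, 0, 0, 0, 0.015, 0.026, 0, 0, 0, 0, 0.03, 0.04, 0, 0, 0, -0.03, 0.05, 0.03, 0, 0, 0, -0.05, 0.05, 0.02, 0, 0, 0, -0.05, 0.03, 0.02, 0, 0, 0],
)

```text
clock: 15.45
position: [0.4827, 0.2662, 0.2877]
orientation: [0.614, 0.364, 0.352, -0.606]
ft_force: [0.4, 0.2, 0.1]
grip_width: 0.0457
```

```bash
python3 log.py; python3 wheel.py w9; python3 - <<'E'
from h import *
cam('top','full9');cam('side','fulls9')
E
```

```text
{'clock': 15.45, 'joints': [-0.075, 0.725, -1.136, 1.518, 0.831, 1.812, -1.282], 'position': [0.483, 0.266, 0.288], 'orientation': [0.614, 0.364, 0.352, -0.606], 'ft_force': [0.376, 0.239, 0.094], 'wrist_torque': [0.572, -0.069, 0.079], 'grip_width': 0.046}
turn handle [0.386 0.412 1.526]
```

View pics/s_w9.png

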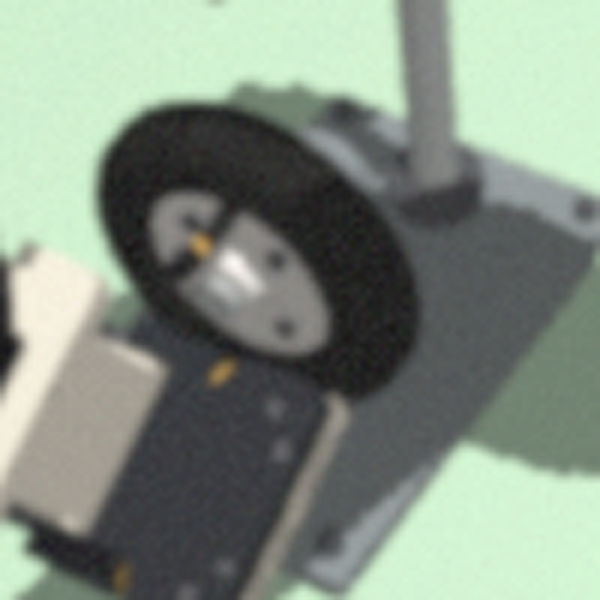

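View pics/full9.png

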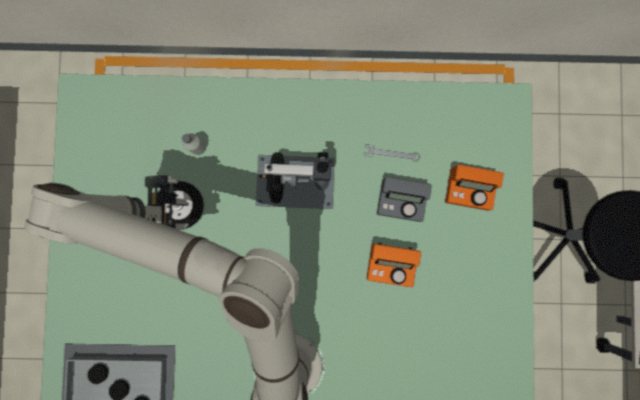

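```bash
python3 - <<'E'
from h import *
a=cv2.imread('pics/side0.png'); b=cv2.imread('pics/fulls9.png')
f=[cv2.convertScaleAbs(cv2.resize(i[y:y+40,x:x+40],(400,400),interpolation=cv2.INTER_CUBIC),alpha=2.2) for i,x,y in((a,235,240),(b,235,220))]
cv2.imwrite('pics/cmp.png',np.hstack(f))
E
```

```text
(no output)
```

View pics/cmp.png

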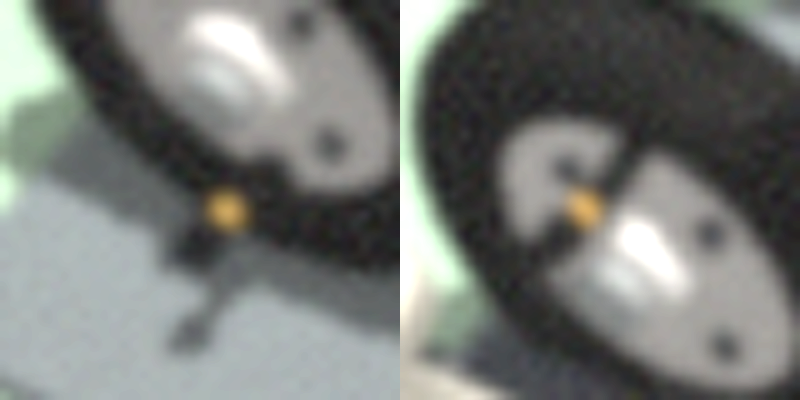

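```bash
cat > ang.py <<'E'
import sys
from h import *
from scipy.optimize import least_squares
def brass(img,x0,y0,x1,y1):
    i=img[y0:y1,x0:x1].astype(float); w=np.clip(i[...,2]-i[...,0]-25,0,None); Y,X=np.mgrid[y0:y1,x0:x1]
    return np.array([(w*X).sum()/w.sum(),(w*Y).sum()/w.sum()]),w.sum()
a=cv2.imread('pics/side0.png'); b=cv2.imread('pics/'+sys.argv[1])
A,wa=brass(a,250,255,265,268); B,wb=brass(b,*(map(int,sys.argv[2:6])))
print(A,wa,B,wb)
c=env.read_camera('side')
for yb in(.033,.037,.041):
    def f(x):
        du,dv,al,be=x
        P=lambda t:proj(c,st((.038*np.sin(t),yb,.105+.038*np.cos(t))))+[du,dv]
        return np.concatenate([P(al)-A,P(be)-B])
    o=least_squares(f,[0,0,3.3,0]); print(yb,o.x[:2].round(2),np.degrees(o.x[2:]).round(1),np.abs(o.fun).max().round(3))
E
python3 ang.py fulls9.png 245 234 262 248
```

```text
[257.20183486 260.66972477] 109.0 [253.072 240.408] 125.0
0.033 [ 0.18 -0.86] [182.8   1.3] 0.052
0.037 [ 1.09 -1.91] [182.7   1.2] 0.062
0.041 [ 2.   -2.97] [182.6   1.1] 0.071
```

```bash
python3 - <<'E'
from h import *
c=env.read_camera('top')
def brass(img,x0,y0,x1,y1):
    i=img[y0:y1,x0:x1].astype(float); w=np.clip(i[...,2]-i[...,0]-15,0,None); Y,X=np.mgrid[y0:y1,x0:x1]
    return np.array([(w*X).sum()/w.sum(),(w*Y).sum()/w.sum()]),w.sum()
for n,z in(('top0',.067),('full9',.143)):
    im=cv2.imread('pics/%s.png'%n); B,w=brass(im,258,170,272,190); print(n,B,w,atz(c,B,z))
    f=cv2.convertScaleAbs(cv2.resize(im[145:205,250:300],(500,600),interpolation=cv2.INTER_CUBIC),alpha=1.8); cv2.imwrite('pics/q_%s.png'%n,f)
E
python3 - <<'E'
import cv2,numpy as np
cv2.imwrite('pics/q.png',cv2.resize(np.hstack([cv2.imread('pics/q_%s.png'%n) for n in('top0','full9')]),(800,480)))
E
```

```text
top0 [265.76470588 179.70588235] 34.0 [0.60103353 0.08486454 0.067     ]
full9 [263.56321839 175.71264368] 261.0 [0.60464319 0.08298315 0.143     ]
```

View pics/q.png

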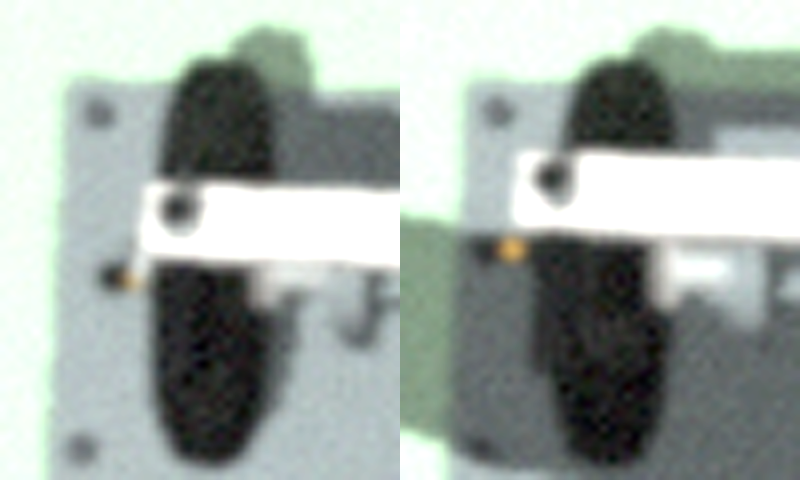

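```bash
python3 - <<'E'
from h import *
import h
c=env.read_camera('top')
im=cv2.imread('pics/top0.png'); im9=cv2.imread('pics/full9.png')
for n,i in(('0',im),('9',im9)):
    g=i[:,274:281].mean(1).mean(1) if False else cv2.cvtColor(i,cv2.COLOR_BGR2GRAY)[:,275:279].mean(1)
    print(n,g[148:158].round(0),g[198:208].round(0))
for ox in(.602,.604,.606):
    h.O=np.array([ox,.0465])
    v=[proj(c,h.st((.08*np.sin(a),0,.105+.08*np.cos(a)))) for a in np.linspace(0,6.28,400)]
    v=np.array(v); print(ox,v[:,1].min(),v[:,1].max(),v[v[:,1].argmin()],v[v[:,1].argmax()])
E
```

```text
0 [151. 150. 143. 127.  81.  42.  27.  28.  31.  26.] [ 20.  17.  19.  18.  38.  72. 100. 106. 116. 140.]
9 [154. 151. 146. 131.  84.  43.  31.  30.  28.  22.] [ 11.  11.  12.  16.  20.  41.  54.  66.  98. 140.]
0.602 152.41699032677033 203.9977127501589 [277.31533786 152.41699033] [275.888458   203.99771275]
0.604 151.77575769322013 203.35610438382062 [277.33251045 151.77575769] [275.90564449 203.35610438]
0.606 151.13463379765628 202.7146041454595 [277.34968014 151.1346338 ] [275.92282809 202.71460415]
```

```bash
python3 - <<'E'
from ik import *
P,r=axes()
for sg in(1,-1):
    t=orient((0,0,-1),(sg*-np.sin(TH),sg*np.cos(TH),0)); print(sg,(t*r.inv()).as_rotvec().round(3), t.as_matrix()[:,1])
E
```

```text
1 [0.39  0.414 1.529] [0.0121997  0.99992558 0.        ]
-1 [ 0.414 -0.39  -1.537] [-0.0121997  -0.99992558  0.        ]
```

>>> play_rows(
  increments=[-0.015, 0, 0.03, 0.041, -0.039, -0.154, -0.015, 0, 0.03, 0.041, -0.039, -0.154, 0, 0, 0.03, 0.041, -0.039, -0.154, 0, -0.01, 0.01, 0.041, -0.039, -0.154, 0, -0.02, 0.01, 0.041, -0.039, -0.154, 0, -0.03, 0, 0.041, -0.039, -0.154, 0, -0.03, 0, 0.041, -0.039, -0.154, 0, -0.03, 0, 0.041, -0.039, -0.154, 0, -0.04, 0, 0.041, -0.039, -0.154, 0, -0.04, 0, 0.041, -0.039, -0.154, 0, 0, 0, 0, 0, 0],
  hand=50,
)

```text
clock: 17.18
position: [0.462, 0.0395, 0.3944]
orientation: [-0.043, 0.708, -0.025, -0.705]
ft_force: [0.5, -0.2, -0.7]
grip_width: 0.0459
```

```bash
cat > hd.py <<'E'
import sys
from ik import *
P,r=axes(); t=orient((0,0,-1),(np.sin(TH),-np.cos(TH),0)); s=env.state()
print('pos',P.round(4),'d',(np.array(list(map(float,sys.argv[1:4])))-P).round(4),'turn',(t*r.inv()).as_rotvec().round(3),'F',np.round(s['ft_force'],1),'j',np.round(s['joints'],2),'w',round(float(s['grip_width']),4))
E
python3 hd.py .552 .047 .36
```

```text
pos [0.462  0.0395 0.3944] d [ 0.09    0.0075 -0.0344] turn [-0.025  0.004  0.084] F [ 0.5 -0.2 -0.7] j [ 0.9   0.04 -1.04  1.75  0.01  1.36 -1.81] w 0.0459
```

>>> play_rows(
  increments=[0.03, 0.003, 0, -0.008, 0.001, 0.028, 0.03, 0.003, 0, -0.008, 0.001, 0.028, 0.03, 0.002, -0.02, -0.008, 0.001, 0.028, 0, 0, -0.015, 0, 0, 0, 0, 0, 0, 0, 0, 0],
)

```text
clock: 17.8
position: [0.5553, 0.0447, 0.3579]
orientation: [0.005, -0.707, 0.006, 0.707]
ft_force: [-0.5, 0.4, 0.2]
grip_width: 0.0458
```

```bash
python3 hd.py .552 .047 .294
```

```text
pos [0.5553 0.0447 0.3579] d [-0.0033  0.0023 -0.0639] turn [ 0.001 -0.001  0.004] F [-0.5  0.4  0.2] j [ 0.68  0.35 -1.04  1.6   0.31  1.37 -1.98] w 0.0458
```

>>> play_rows(
  increments=[-0.003, 0.002, -0.022, 0, 0, 0.004, 0, 0, -0.022, 0, 0, 0, 0, 0, -0.018, 0, 0, 0, 0, 0, 0, 0, 0, 0],
)

```text
clock: 18.3
position: [0.5514, 0.0468, 0.2974]
orientation: [-0.003, 0.708, -0.005, -0.706]
ft_force: [1.0, 0.2, 0.3]
grip_width: 0.046
```

```bash
python3 hd.py .552 .047 .293; python3 zoom.py g
```

```text
pos [0.5514 0.0468 0.2974] d [ 0.0006  0.0002 -0.0044] turn [ 0.003  0.002 -0.001] F [1.  0.2 0.3] j [ 0.66  0.39 -1.02  1.7   0.35  1.25 -2.02] w 0.046
```

View pics/s_g.png

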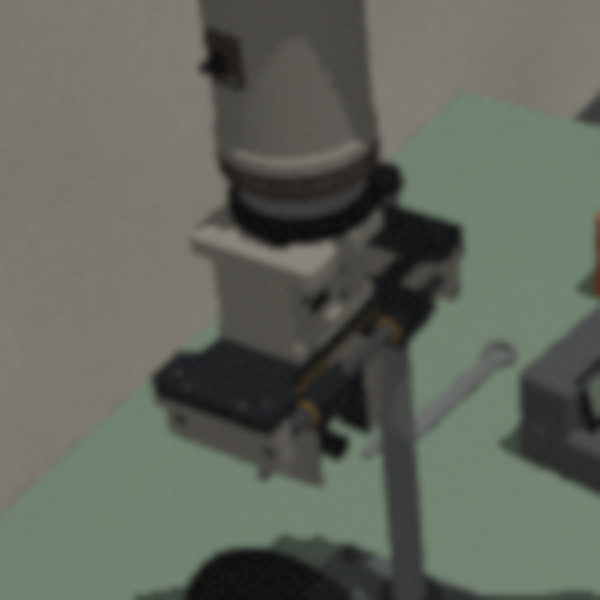

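Handle end at about (340,440) between the fingers. Down 4 mm more and close.

>>> play_rows(
  increments=[0, 0, -0.005, 0, 0, 0, 0, 0, 0, 0, 0, 0, 0, 0, 0, 0, 0, 0, 0, 0, 0, 0, 0, 0, 0, 0, 0, 0, 0, 0, 0, 0, 0, 0, 0, 0, 0, 0, 0, 0, 0, 0],
  hand=0,
  grip_force=40,
)

```text
clock: 19.27
position: [0.5536, 0.046, 0.2955]
orientation: [-0.003, 0.71, -0.006, -0.704]
ft_force: [-1.1, -0.7, 0.8]
grip_width: 0.0143
```

```bash
python3 hd.py .552 .047 .215
```

```text
pos [0.5536 0.046  0.2955] d [-0.0016  0.001  -0.0805] turn [0.005 0.008 0.001] F [-1.1 -0.7  0.8] j [ 0.66  0.39 -1.02  1.7   0.36  1.24 -2.02] w 0.0143
```

>>> play_rows(
  increments=[0, 0, -0.012, 0, 0, 0, 0, 0, -0.012, 0, 0, 0, 0, 0, -0.012, 0, 0, 0, 0, 0, -0.012, 0, 0, 0, 0, 0, -0.008, 0, 0, 0, 0, 0, 0, 0, 0, 0],
)

```text
clock: 20.02
position: [0.5536, 0.046, 0.2405]
orientation: [-0.002, 0.71, -0.007, -0.704]
ft_force: [3.1, -1.3, -6.4]
grip_width: 0.0149
```

```bash
python3 hd.py .552 .046 .2175
```

```text
pos [0.5536 0.046  0.2405] d [-0.0016  0.     -0.023 ] turn [0.007 0.009 0.002] F [ 3.1 -1.3 -6.4] j [ 0.63  0.44 -0.98  1.77  0.41  1.14 -2.07] w 0.0149
```

>>> play_rows(
  increments=[0, 0, -0.008, 0, 0, 0, 0, 0, -0.006, 0, 0, 0, 0, 0, -0.002, 0, 0, 0, 0, 0, 0, 0, 0, 0],
)

```text
clock: 20.52
position: [0.5536, 0.046, 0.225]
orientation: [-0.002, 0.71, -0.008, -0.704]
ft_force: [-0.7, -1.7, 0.5]
grip_width: 0.0147
```

```bash
python3 hd.py .552 .046 .2175; python3 zoom.py i
```

```text
pos [0.5536 0.046  0.225 ] d [-0.0016  0.     -0.0075] turn [0.008 0.009 0.002] F [-0.7 -1.7  0.5] j [ 0.62  0.46 -0.97  1.79  0.43  1.11 -2.09] w 0.0147
```

View pics/s_i.png

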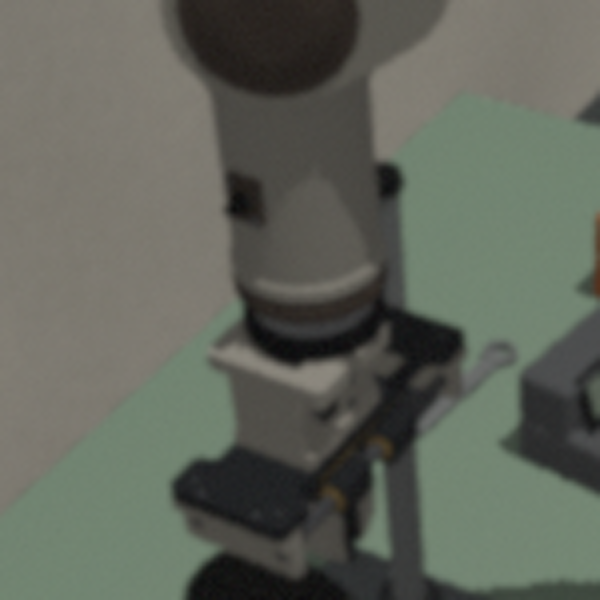

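>>> play_rows(
  increments=[0, 0, -0.0045, 0, 0, 0, 0, 0, -0.0025, 0, 0, 0, 0, 0, 0, 0, 0, 0],
)

```text
clock: 21.0
position: [0.5536, 0.0459, 0.2186]
orientation: [-0.002, 0.71, -0.008, -0.704]
ft_force: [-0.7, -1.3, 0.0]
grip_width: 0.0147
```

```bash
python3 hd.py .552 .046 .2175
```

```text
pos [0.5536 0.0459 0.2186] d [-0.0016  0.0001 -0.0011] turn [0.009 0.009 0.002] F [-0.7 -1.3  0. ] j [ 0.61  0.47 -0.97  1.8   0.44  1.1  -2.09] w 0.0147
```

>>> play_rows(
  increments=[0, 0, -0.0015, 0, 0, 0, 0, 0, 0, 0, 0, 0],
)

```text
clock: 21.25
position: [0.5536, 0.0459, 0.2174]
orientation: [-0.002, 0.71, -0.008, -0.704]
ft_force: [-1.0, -1.3, 0.2]
grip_width: 0.015
```

```bash
python3 hd.py .552 .046 .2175
```

```text
pos [0.5536 0.0459 0.2174] d [-0.0016  0.0001  0.0001] turn [0.009 0.009 0.002] F [-1.  -1.3  0.2] j [ 0.61  0.47 -0.96  1.8   0.44  1.1  -2.1 ] w 0.015
```

Release, rise and back away.

>>> play_rows(
  increments=[0, 0, 0, 0, 0, 0, 0, 0, 0, 0, 0, 0, 0, 0, 0, 0, 0, 0, 0, 0, 0, 0, 0, 0],
  hand=50,
)

```text
clock: 21.75
position: [0.5539, 0.0476, 0.217]
orientation: [-0.002, 0.711, -0.007, -0.704]
ft_force: [0.4, 0.1, 0.3]
grip_width: 0.0453
```

>>> play_rows(
  increments=[0, 0, 0.015, 0, 0, 0, 0, 0, 0.025, 0, 0, 0, -0.01, 0, 0.035, 0, 0, 0, -0.04, 0, 0.03, 0, 0, 0, -0.06, -0.04, 0.01, 0, 0, 0, -0.02, -0.06, 0, 0, 0, 0, 0, -0.06, 0, 0, 0, 0, 0, 0, 0, 0, 0, 0],
)

```text
clock: 22.75
position: [0.4302, -0.1076, 0.3406]
orientation: [0.002, 0.713, -0.006, -0.701]
ft_force: [0.5, 0.7, -0.8]
grip_width: 0.046
```

```bash
python3 log.py; python3 - <<'E'
from h import *
s=cam('side','fulls10'); t=cam('top','fullt10')
a=cv2.imread('pics/side0.png'); b=s['frame']
f=[cv2.convertScaleAbs(cv2.resize(i[165:285,230:310],(400,600),interpolation=cv2.INTER_CUBIC),alpha=1.8) for i in(a,b)]
cv2.imwrite('pics/cmp2.png',np.hstack(f))
g=[cv2.convertScaleAbs(cv2.resize(i[145:205,250:300],(400,480),interpolation=cv2.INTER_CUBIC),alpha=1.8) for i in(cv2.imread('pics/top0.png'),t['frame'])]
cv2.imwrite('pics/cmp2t.png',np.hstack(g))
E
```

```text
{'clock': 22.75, 'joints': [1.202, 0.007, -1.014, 1.887, 0.015, 1.233, -1.394], 'position': [0.43, -0.108, 0.341], 'orientation': [0.002, 0.713, -0.006, -0.701], 'ft_force': [0.498, 0.655, -0.793], 'wrist_torque': [0.121, -0.035, -0.022], 'grip_width': 0.046}
turn handle [ 0.012  0.016 -0.005]
```

View pics/cmp2.png

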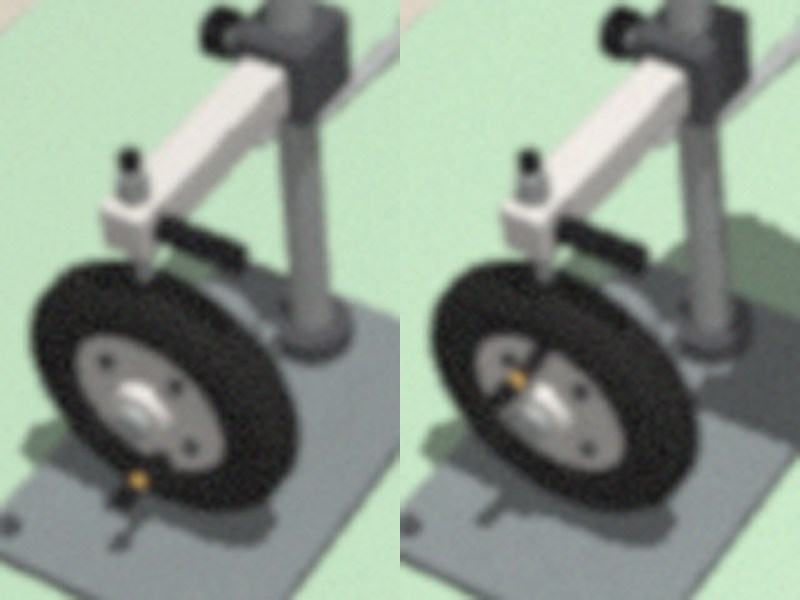

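View pics/fullt10.png

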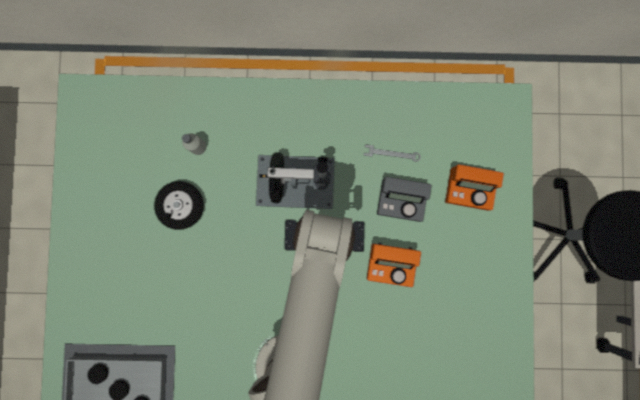

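```bash
python3 - <<'E'
from h import *
c=env.read_camera('side')
a=cv2.imread('pics/fulls10.png'); b=cv2.imread('pics/fulls9.png')
u0=proj(c,st((0,0,.214+.012+.03))); print('pred now',u0)
cv2.imwrite('pics/m.png',np.hstack([cv2.resize(i[100:240,230:320],(360,560),interpolation=cv2.INTER_CUBIC) for i in(a,b)]))
x,y=248,190; T=a[y:y+24,x:x+16]
h_=a
r=cv2.matchTemplate(b[120:215,235:300],T,cv2.TM_CCOEFF_NORMED); _,m,_,l=cv2.minMaxLoc(r); 
# subpixel
def sub(r,l):
    X,Y=l; f=lambda p,q,s:(p-s)/(2*(p-2*q+s)); return X+f(r[Y,X-1],r[Y,X],r[Y,X+1]),Y+f(r[Y-1,X],r[Y,X],r[Y+1,X])
sx,sy=sub(r,l); du=np.array([sx+235-x,sy+120-y]); print(m,du)
for v in(.004,.008,.012,.016,.02):
    print(v,proj(c,st((0,0,.24+.09)))-proj(c,st((0,0,.24+v))))
a0=cv2.imread('pics/side0.png'); r=cv2.matchTemplate(a0[180:225,240:275],T,cv2.TM_CCOEFF_NORMED); _,m,_,l=cv2.minMaxLoc(r); print('initial vs now',m,np.array(sub(r,l))+[240-x,180-y])
E
```

```text
pred now [255.8367039  199.82109342]
0.9561703205108643 [ -3.7004547 -25.512009 ]
0.004 [ -4.13524066 -28.23350075]
0.008 [ -3.95324289 -26.99090455]
0.012 [ -3.77028814 -25.7417746 ]
0.016 [ -3.58636886 -24.48605922]
0.02 [ -3.40147738 -23.22370621]
initial vs now 0.9952810406684875 [ 0.07888508 -0.1830492 ]
```

View pics/m.png

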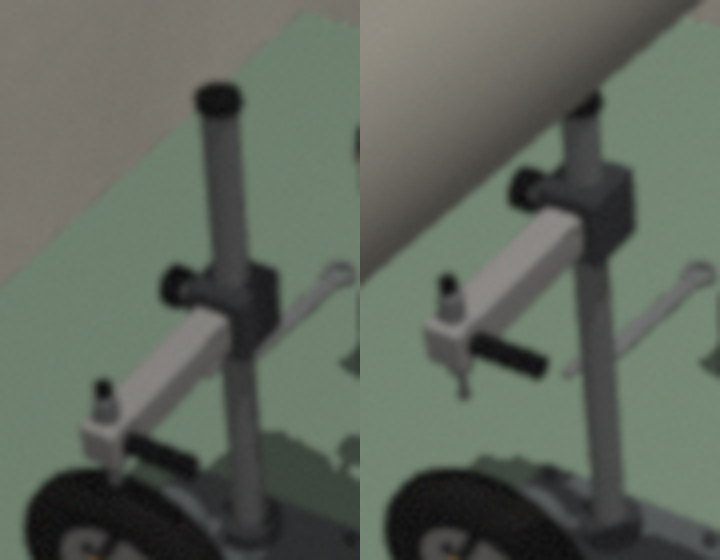

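>>> play_rows(
  increments=[0, -0.05, 0, 0, 0, -0.03, 0, -0.05, 0, 0, 0, -0.03, 0.015, -0.055, -0.02, 0, 0, -0.03, 0.03, -0.055, -0.03, 0, 0, -0.03, 0.03, -0.05, -0.03, 0, 0, -0.02, 0.01, 0, -0.04, 0, 0, 0, 0, 0, 0, 0, 0, 0, 0, 0, 0, 0, 0, 0],
  hand=0,
  grip_force=20,
)

```text
clock: 23.9
position: [0.5236, -0.3455, 0.226]
orientation: [-0.037, 0.714, -0.044, -0.698]
ft_force: [1.1, 0.6, 0.6]
grip_width: 0.0003
```

```bash
python3 hd.py .515 -.370 .12; python3 - <<'E'
from h import *
c=cam('side');t=cam('top')
f=cv2.resize(c['frame'][90:240,290:440],(600,600),interpolation=cv2.INTER_CUBIC);cv2.imwrite('pics/k1.png',f)
# key centre in top0
im=cv2.imread('pics/top0.png')[198:220,398:420]; g=cv2.cvtColor(im,cv2.COLOR_BGR2GRAY); m=(g>130)&(im.max(2).astype(int)-im.min(2)<30)
Y,X=np.nonzero(m); print('key px',X.mean()+398,Y.mean()+198,m.sum(),atz(t,(X.mean()+398,Y.mean()+198),.067))
E
```

```text
pos [ 0.5236 -0.3455  0.226 ] d [-0.0086 -0.0245 -0.106 ] turn [0.011 0.024 0.103] F [1.1 0.6 0.6] j [ 1.12  0.53 -0.8   1.63  0.42  1.13 -1.47] w 0.0003
key px 408.25581395348837 209.84883720930233 86 [ 0.51431126 -0.37065001  0.067     ]
```

View pics/k1.png

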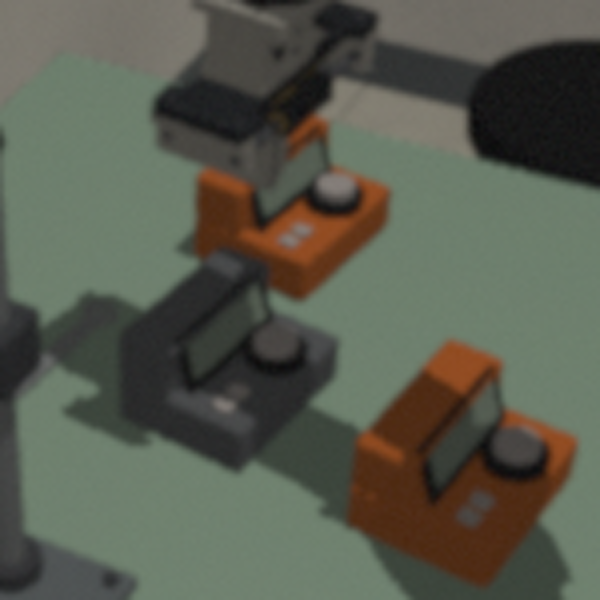

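>>> play_rows(
  increments=[-0.005, -0.012, -0.03, 0.005, 0.012, 0, -0.005, -0.012, -0.04, 0.005, 0.012, 0, 0, 0, -0.03, 0, 0, 0, 0, 0, 0, 0, 0, 0],
)

```text
clock: 24.5
position: [0.5161, -0.372, 0.1345]
orientation: [-0.035, 0.709, -0.045, -0.703]
ft_force: [-0.2, -0.1, -0.4]
grip_width: 0.0006
```

```bash
python3 hd.py .5135 -.3705 .08; python3 - <<'E'
from h import *
c=cam('side');t=cam('top')
f=cv2.resize(c['frame'][90:240,290:440],(600,600),interpolation=cv2.INTER_CUBIC);cv2.imwrite('pics/k2.png',f)
E
```

```text
pos [ 0.5161 -0.372   0.1345] d [-0.0026  0.0015 -0.0545] turn [0.014 0.009 0.102] F [-0.2 -0.1 -0.4] j [ 1.1   0.65 -0.73  1.67  0.51  1.01 -1.49] w 0.0006
```

View pics/k2.png

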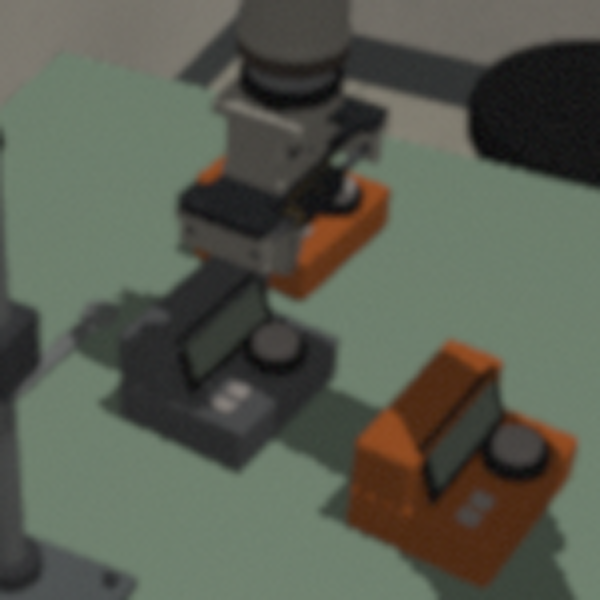

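```bash
python3 - <<'E'
from h import *
c=env.read_camera('side')
for p in((.516,-.372,.1345),(.516,-.372,.2),(.514,-.371,.067)): print((proj(c,p)-[290,90])*4)
E
```

```text
[277.20127416 267.72094569]
[281.74144167 197.19268869]
[274.5939384  337.13213611]
```

>>> play_rows(
  increments=[-0.002, 0.001, -0.03, 0.005, 0.004, 0, 0, 0, -0.015, 0, 0, 0, 0, 0, 0, 0, 0, 0],
)

```text
clock: 25.02
position: [0.5201, -0.3736, 0.0979]
orientation: [-0.034, 0.712, -0.046, -0.7]
ft_force: [-0.1, 0.4, -0.7]
grip_width: 0.0008
```

```bash
python3 hd.py .5135 -.3705 .067; python3 - <<'E'
from h import *
c=cam('side');t=cam('top')
f=cv2.resize(c['frame'][90:240,290:440],(600,600),interpolation=cv2.INTER_CUBIC);cv2.imwrite('pics/k3.png',f)
E
```

```text
pos [ 0.5201 -0.3736  0.0979] d [-0.0066  0.0031 -0.0309] turn [0.018 0.018 0.102] F [-0.1  0.4 -0.7] j [ 1.08  0.69 -0.7   1.69  0.55  0.94 -1.52] w 0.0008
```

View pics/k3.png

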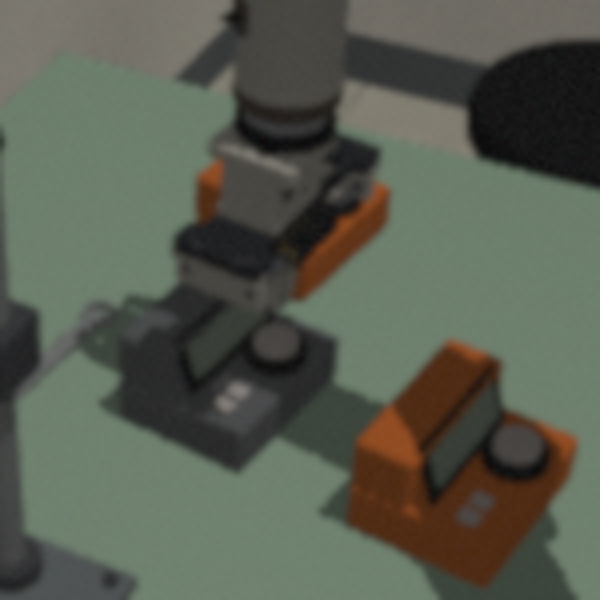

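>>> play_rows(
  increments=[-0.0065, 0.003, -0.005, 0.01, 0.01, 0, 0, 0, -0.008, 0, 0, 0, 0, 0, 0, 0, 0, 0],
)

```text
clock: 25.5
position: [0.5146, -0.3713, 0.0867]
orientation: [-0.037, 0.709, -0.044, -0.702]
ft_force: [0.5, -0.1, -0.1]
grip_width: 0.0004
```

```bash
python3 hd.py .513 -.3705 .067
```

```text
pos [ 0.5146 -0.3713  0.0867] d [-0.0016  0.0008 -0.0197] turn [0.01  0.01  0.102] F [ 0.5 -0.1 -0.1] j [ 1.08  0.7  -0.7   1.7   0.55  0.93 -1.52] w 0.0004
```

>>> play_rows(
  increments=[-0.002, 0.001, -0.01, 0, 0, 0, 0, 0, -0.009, 0, 0, 0, 0, 0, 0, 0, 0, 0],
)

```text
clock: 25.88
position: [0.5126, -0.3703, 0.0663]
orientation: [-0.037, 0.71, -0.044, -0.702]
ft_force: [0.5, -0.3, 2.4]
grip_width: 0.0006
```

>>> play_rows(
  increments=[0, 0, -0.003, 0, 0, 0, 0, 0, -0.003, 0, 0, 0],
)

```text
clock: 26.12
position: [0.5128, -0.3704, 0.061]
orientation: [-0.037, 0.709, -0.044, -0.702]
ft_force: [-6.3, 3.5, 21.4]
grip_width: 0.0004
```

```bash
python3 hd.py .513 -.3705 .060
```

```text
pos [ 0.5128 -0.3704  0.061 ] d [ 0.0002 -0.0001 -0.001 ] turn [0.01  0.01  0.102] F [-6.3  3.5 21.4] j [ 1.06  0.73 -0.68  1.72  0.58  0.89 -1.54] w 0.0004
```

>>> play_rows(
  increments=[0, 0, 0.01, 0, 0, 0, -0.005, 0, 0.025, 0, 0, 0, -0.01, 0, 0.04, 0, 0, 0, -0.02, 0, 0.05, 0, 0, 0, -0.03, -0.02, 0.04, 0, 0, 0, -0.02, -0.03, 0.01, 0, 0, 0, 0, 0, 0, 0, 0, 0],
)

```text
clock: 27.0
position: [0.425, -0.4206, 0.2483]
orientation: [-0.034, 0.71, -0.045, -0.701]
ft_force: [-1.4, -0.5, -0.6]
grip_width: 0.0006
```

```bash
python3 log.py; python3 - <<'E'
from h import *
s=cam('side','fulls11'); t=cam('top','fullt11')
cv2.imwrite('pics/fin.png',cv2.resize(s['frame'][100:300,210:410],(600,600),interpolation=cv2.INTER_CUBIC))
cv2.imwrite('pics/fint.png',t['frame'])
for n,(x0,y0,x1,y1) in(('top',(258,170,272,190)),):
    i=t['frame'][y0:y1,x0:x1].astype(float); w=np.clip(i[...,2]-i[...,0]-15,0,None); Y,X=np.mgrid[y0:y1,x0:x1]
    print(atz(t,((w*X).sum()/w.sum(),(w*Y).sum()/w.sum()),.143))
a0=cv2.imread('pics/top0.png')
for nm,(x,y,w,h) in dict(spare=(150,175,60,60),bottle=(178,128,32,30),spanner=(360,140,64,24)).items():
    d=cv2.absdiff(a0[y:y+h,x:x+w],t['frame'][y:y+h,x:x+w]).mean(); print(nm,d)
E
python3 ang.py fulls11.png 245 234 262 248
```

```text
{'clock': 27.0, 'joints': [1.35, 0.458, -0.821, 1.673, 0.37, 1.151, -1.249], 'position': [0.425, -0.421, 0.248], 'orientation': [-0.034, 0.71, -0.045, -0.701], 'ft_force': [-1.389, -0.52, -0.648], 'wrist_torque': [0.081, 0.065, 0.023], 'grip_width': 0.001}
turn handle [0.015 0.013 0.099]
[0.60510875 0.08315228 0.143     ]
spare 2.3867592592592595
bottle 1.8465277777777778
spanner 1.8383246527777777
[257.20183486 260.66972477] 109.0 [253.04807692 240.43269231] 104.0
0.033 [ 0.17 -0.84] [182.9   1.3] 0.038
0.037 [ 1.07 -1.9 ] [182.8   1.2] 0.047
0.041 [ 1.99 -2.96] [182.7   1.1] 0.056
```

View pics/fin.png

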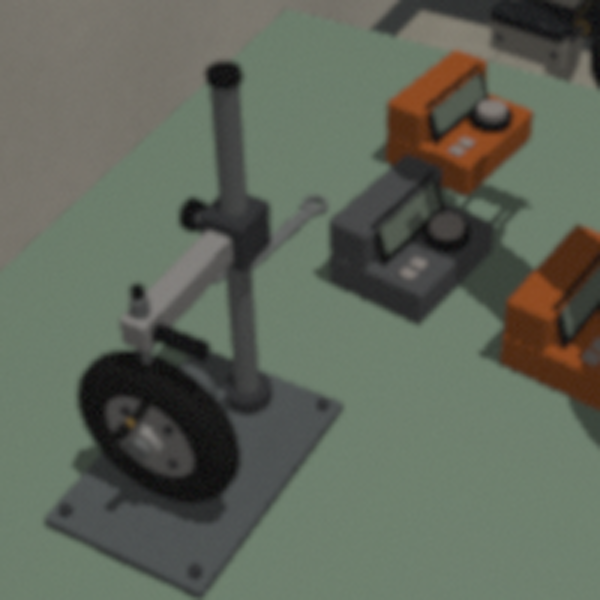

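View pics/fint.png

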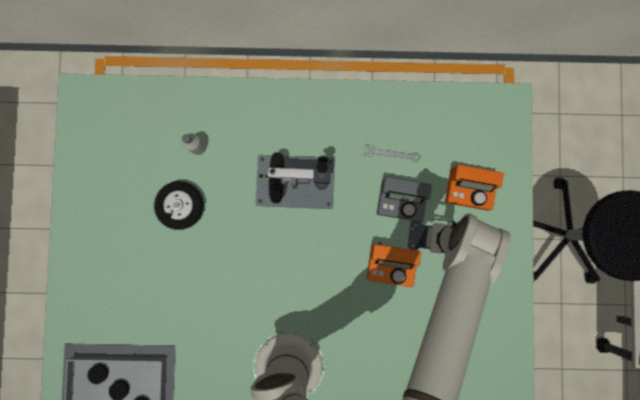

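```bash
python3 -c "
from station import env
print(env.close_job())"
```

```text
the job is handed in; nothing more can be done
None
```

The job is done in the order asked and handed in at about 27 s of the 72 s allowed, with the robot touching nothing.

1. **Gauge arm up:** I gripped the handle and lifted the arm until it met the top stop. The wrist force briefly reached about 55 N there, against the 120 N limit.
2. **Wheel turned:** I held the valve stem and led it round the robot's side to the top, with the probe well clear. The top camera puts the valve within about 1° of upright. The side camera says +1°, or about −2° when combined with the top camera's starting angle.
3. **Gauge arm down:** I lowered it to a value of 0.012, so the plunger is pressed in about 8 mm of 16. A separate check by camera shift gave 0.0127, or about 7.3 mm. The first rough camera readings of the arm's starting height ranged from 0.008 to 0.018. They were superseded by measuring from the top stop.
4. **Zero key:** I pressed the key on the grey readout fully, seeing about 21 N at the end of its travel, then let it go.

The final pictures show the valve still at the top and the probe still on the tyre. The spare wheel, spanner and bottle are unmoved from the first picture.

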